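# Put the sharpened knife back in the sliding-door showcase

### The arm

A 7-joint arm with a two-finger parallel gripper is mounted at the origin on the work surface. World frame = base frame: x ahead of the robot, y to its left, z up, the work surface at z = 0. Lengths are in mm, angles in degrees, forces in N, time in s.
With the tool pointing down it reaches from about 425 to 925 mm from the base axis. Payload 6.8 kg.
Tool frame: the origin (TCP) lies between the finger pads, 19 mm behind the fingertips; this is the grasp point; z points along the fingers, y is the line along which they close (so a half turn about z gives the same grasp; the last joint's range is limited). The gripper opens to 85 mm and grips with 20 to 120 N. Pads are 22 mm wide; open, the fingers measure 114 mm over their backs; the gripper's body (76 mm by 85 mm) begins 54 mm behind the grasp point. The pads swing forward as they close: fully open they stand 13 mm farther back than shut.
Start: joints at [64.051, 27.33, 1.283, 89.118, -0.659, 63.558, -4.761], TCP at [228.165, -635.285, 250.008] pointing down, gripper open.
Joint ranges: [-169.35, 169.35], [-19.33, 120.38], [-80.79, 83.38], [13.8, 139.57], [-78.32, 258.32], [9.67, 109.79], [-169.56, 169.56]. Speed limits (degrees/s): [136.94, 136.94, 180, 180, 180, 180, 180].

### API

Orientations are given as a 3x3 rotation matrix whose columns are the frame's x, y, z axes.
In Python, from bench import get_obs, eyes, arm gives the robot as it stands. The module is installed in compiled form; this text tells all that it offers.
- The arm moves only by the tool drive_tool, never from a script. Its argument "motion" is a list of rows, each a list of 2 entries, a list of its own where there are three numbers: the shift along the tool's x, y, z each as a share of 40 cm, from -1 to 1, then the turn, a rotation vector about the tool's x, y, z each as a share of 60 degrees, from -1 to 1. In form: [[[dx, dy, dz], [rx, ry, rz]], ...]. A call has exactly 8 rows; each row is the pose to reach, as a shift and turn from the pose commanded when the call began, along the tool's axes at that moment; what a row does not reach only later rows make up. A row lasts 1/12 s, in which the tool goes at most 41.7 mm and 7.16 degrees, less where a joint would pass 70% of its speed; a pose out of reach is approached as far as the arm can. A call with a number of a shift or a turn outside -1 to 1 is refused whole. A call with a gripper value outside its range is refused whole. "gripper" is the closure, from -1 (fully open) to 1 (shut), set as the call begins (left out, the last holds). The fingers move at their own pace and stop on an object; the grip force is fixed at half the most. Time passes only in rows, so rows that repeat a pose let the fingers close, or fill a call up. It gives the time, the measured TCP pose, the force, the opening and the grip force at its end, in the units of the state.
- get_obs(): the state, without advancing time (a new reading comes with each control period).
- eyes.camera(name): name is "side" or "top"; returns a dict with "img" (384x512x3 uint8, red, green, blue), "intrinsics" (3x3 intrinsics, pixels), "origin" and "attitude" of the camera in the world. Camera axes: x right, y down, z forward; pixel columns grow to the right and rows downward; lengths in mm; the calibration is good to about 2 mm. A picture is of the moment at which its call begins. There is no depth.
- arm.sign_off(): hands the job in; it is judged then, once.
The state is a dict: "time": time; "joint_positions": joint angles; "qd": joint speeds; "effort": joint torques, N m; "tcp_pos": TCP position; "orientation": TCP orientation; "wrist_force": force on the tool from outside, world axes, zero at the start; "ft_torque": the same for the moment, N m; "opening": finger opening in mm; "gripper_force": force on a finger pad.
Only numpy, scipy, OpenCV 4.12 (cv2) and the standard library are available. Lean on these libraries where they do the work, as an engineer would, in place of code of your own. Each camera call takes 0.05 s, during which the arm holds its last target. There are 200 camera calls.

### The job

Slide the showcase's glass door fully open and put the sharpened knife with the dark sheath into the empty right-hand berth, lying flat between the two rails, handle towards the front, pushed in gently until the sheath's tip just butts against the brass stop, without shoving the stop out of its setting. Let the knife go, then slide the door fully home without slamming it. Leave the red-sheathed knife, the whetstone and the oil can where they are.

Things in the scene. Friction and masses are not known exactly. Their poses are not given: they have to be found in the camera images.
- case: Fixed showcase, light wood, blue lining: 300 deep (x), 430 wide (y), 200 high. Origin: centre of underside; x to its back, y to its left seen from the front, z up. Inner floor z=20; front sill 12 thick, outer face x=-150, top z=40. Glass front slopes from the sill up to the head rail, 44 deg from level: y>0 a fixed pane, y<0 the sliding door, opening y=-203 to 0. Clear back, inner face x=138.
- head_rail (a point): Front edge of the roof: middle of the aluminium head rail's upper front edge (case x=8, y=0, z=200); axes as the case. Rail 12 high, 14 deep, full width; a clear roof runs level from it to the back wall. A tool pointing straight down hits it when setting the knife home: lean the tool 15 to 40 degrees, gripper's body towards the robot.
- door (a joint): Position of the sliding glass door, m: 0 fully shut (at its right-hand end stop), grows as the door slides to the case's +y over the fixed pane, 0.185 fully open (end stop). Stays where it is left; about 3 N of track friction.
- door_grip (a point): Grip point on the door's black pull, a fin standing square off the glass in the middle of the 212 wide door: 80 long up the slope, 14 thick along the sliding direction, 36 high off the glass; the point is 25 above the glass, 11 below the fin's outer edge. x points up the slope, y in the opening direction, z is the glass's outward normal.
- berth (a point): Front end of the empty berth: point on the floor midway between the front ends of its two side rails (case x=30, y=-100, z=20); axes as the case. The rails are 8 wide, 8 high, with 68 clear between them, and run 100 to the back. The same berth at case y=+100 is taken.
- stop: Adjustable brass stop of the empty berth: upright plate 8 thick, 60 wide, 22 high, set to suit each knife, held by friction only (slips at about 15 N). Origin: NOT on the plate but on the floor 100 in front of its face, where the knife's origin must end; axes as the case (case y=-100, z=20, x from 5 to 27).
- knife: Sheathed kitchen knife lying flat, 200 long, 24 thick, 0.18 kg, flat underside. Origin: centre of the underside; x points from the handle to the sheath's tip, z up. Handle x=-100 to -16 light wood, 28 wide, and black collar to x=0; dark wooden sheath x=0 to 100, 50 wide, its last 18 mm only 30 wide.
- knife_tip (a point): Middle of the end face of the knife's sheath, 12 above the underside; axes as the knife.
- knife_butt (a point): Middle of the end face of the knife's handle, 12 above the underside; axes as the knife.
- stock_knife: The same kind of knife with dark handle and red sheath, lying in the taken left berth. Leave it alone.
- whetstone: Brick-red whetstone on a black rubber base, 190 x 80 x 44 high, lying on the bench. Origin: centre of the underside. Leave it alone.
- oil_can: Green upright can, 60 across, 120 high, on the bench. Origin: centre of the underside. Leave it alone.
Not all that is in view belongs to the job. Leave any grey look-alike of the knife alone.

How it is judged (in metres and radians):
On the way, in this order (a step that is already met when the one before it is completed fails the run):
1. the door is slid open (at least 165 mm) (value of joint door above 0.165 m), for 0.2 s.
2. the sheath's tip is felt to touch the brass stop (over 1.5 N) (contact force between knife and stop above 1.5 N).
3. the knife lies in the empty berth, tip within 3 mm of the stop, let go (x of knife in the frame of stop above -0.003 m and y of knife in the frame of stop between -0.014 and 0.014 m and x of knife_butt in the frame of stop below -0.09 m and height (world z) of knife below 0.024 m and angle between the x axis of knife and the x axis of case, either way round below 0.15 rad and contact force between the fingers and knife below 0.1 N), for 0.2 s.
At the end, for the whole second after the job is handed in: The door is shut to within 3 mm; the knife lies still, right side up and flat (0.06 rad) on the right-hand berth's floor, handle to the front, in line within 0.15 rad, its tip within 3 mm of the brass stop and its middle within 14 mm sideways of the berth's middle (value of joint door below 0.003 m and x of knife in the frame of stop above -0.003 m and y of knife in the frame of stop between -0.014 and 0.014 m and x of knife_butt in the frame of stop below -0.09 m and height (world z) of knife below 0.024 m and angle between the x axis of knife and the x axis of case, either way round below 0.15 rad and angle between knife's own z axis and vertical below 0.06 rad and linear speed of knife below 0.02 m/s); the robot touches nothing.
It fails at once if the brass stop is shoved more than 3 mm (distance of stop from where it was at the start of the episode above 0.003 m).
It fails at once if the door is slammed (closing faster than 0.4 m/s) (velocity of joint door below -0.4 m/s).
It fails at once if the red-sheathed knife is moved more than 15 mm (distance of stock_knife from where it was at the start of the episode above 0.015 m).
It fails at once if the whetstone is moved more than 20 mm (distance of whetstone from where it was at the start of the episode above 0.02 m).
It fails at once if the oil can is moved more than 20 mm (distance of oil_can from where it was at the start of the episode above 0.02 m).
It also fails if it takes over 67 s, if anything falls off the work surface, if the arm or the gripper's body presses on something with over 40 N, if the wrist force passes 120 N, or if a joint passes its speed limit or range.

## Working session

There is one attempt and no reset: what is moved stays moved. The work goes in short steps, Python scripts to look and compute and a tool call to move; the robot and the scene stay as the last step left them, time stands still between calls to the robot, and variables do not carry over. Pictures are saved under pics/ and viewed, at most 13 in all, crops included, and the job is handed in when it is done.

Besides the shell and the picture viewer there is one more tool, called after "Call:" in YAML: its name, and indented under it one key for each argument. drive_tool: Moves the arm, as the interface text tells. Shift numbers are shares of 40 cm and turn numbers shares of 60 degrees, none past 1 either way. Its arguments: {"type":"object","properties":{"motion":{"type":"array"},"gripper":{"type":"number"}},"required":["motion"]}

```bash
mkdir -p pics; cat > h.py <<'E'
import numpy as np, cv2
from bench import get_obs, eyes, arm
def snap(n,f):
    c=eyes.camera(n); cv2.imwrite(f,cv2.cvtColor(c['img'],cv2.COLOR_RGB2BGR)); return c
def proj(c,P):
    P=np.atleast_2d(P); q=(P-np.array(c['origin']))@np.array(c['attitude']); u=q@np.array(c['intrinsics']).T; return u[:,:2]/u[:,2:]
def ray(c,uv,z):
    d=np.array(c['attitude'])@np.linalg.inv(c['intrinsics'])@np.array([uv[0],uv[1],1.]); o=np.array(c['origin']); return o+d*(z-o[2])/d[2]
E
python3 - <<'E'
from h import *
for n in('side','top'):
    c=snap(n,f'pics/{n}0.png'); print(n,c['intrinsics'],c['origin'],c['attitude'])
    np.save(f'{n}.npy',c,allow_pickle=True)
o=get_obs(); print(o)
E
```

```text
side [[426.13563606   0.         257.63514302]
 [  0.         426.13563606 187.08902247]
 [  0.           0.           1.        ]] [ 285.82445261  277.38465152 1241.29134231] [[-0.70218504 -0.67960481  0.21230515]
 [-0.71198976  0.66914852 -0.21286342]
 [ 0.00259933 -0.3006286  -0.95373775]]
top [[473.66047777   0.         251.78400725]
 [  0.         473.66047777 192.26708072]
 [  0.           0.           1.        ]] [ 309.61256691   30.93938652 1493.40375412] [[ 0.01579342 -0.9828848   0.18354302]
 [-0.99987077 -0.01497414  0.00584886]
 [-0.00300035 -0.18361168 -0.98299428]]
{'time': 0.1, 'joint_positions': array([64.0496874 , 27.36925779,  1.27761873, 89.17174635, -0.65896954,
       63.55879706, -4.7605667 ]), 'qd': array([ 0.0187007 , -0.08221556, -0.00274576, -0.28223505, -0.02288516,
       -0.05096626,  0.00535801]), 'effort': array([ 4.57869537e-03, -5.97755456e+01,  1.61385499e+00, -2.81953114e+01,
        1.28674219e-02,  5.04171214e-03,  3.60833837e-06]), 'tcp_pos': array([ 228.01561247, -634.78908253,  249.14978123]), 'orientation': array([[ 9.41112772e-01,  3.38092219e-01, -6.34244723e-04],
       [ 3.38092800e-01, -9.41111605e-01,  1.48481197e-03],
       [-9.48916982e-05, -1.61180908e-03, -9.99998697e-01]]), 'wrist_force': array([0.33260565, 0.12421653, 0.39705276]), 'ft_torque': array([-0.02648693, -0.0481756 ,  0.01731803]), 'gripper_force': 0.0, 'opening': 85.33619933051469}
```

View pics/top0.png

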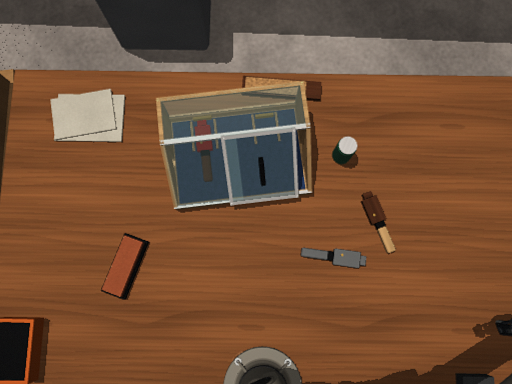

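View pics/side0.png

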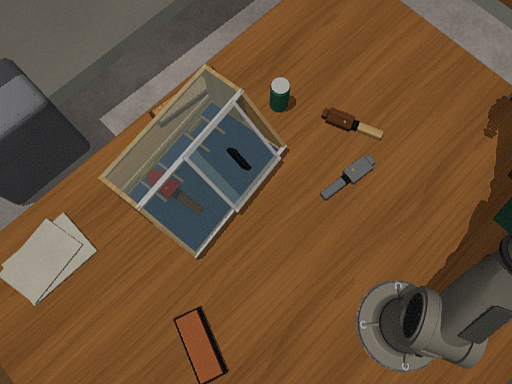

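Top view: case about (157–312, 85–208), door pull at (262,171), knife sheath at (374,208) with its handle end at (392,250), grey decoy at (335,257), can at (345,150), whetstone at (125,266). I'll zoom in to get the corners.

```bash
python3 - <<'E'
import cv2
a=cv2.imread('pics/top0.png')[75:265,150:405]; cv2.imwrite('pics/top0c.png',cv2.resize(a,None,fx=3.1,fy=3.1,interpolation=cv2.INTER_CUBIC))
a=cv2.imread('pics/side0.png')[60:260,95:390]; cv2.imwrite('pics/side0c.png',cv2.resize(a,None,fx=2.7,fy=2.7,interpolation=cv2.INTER_CUBIC))
E
```

```text
(no output)
```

View pics/top0c.png

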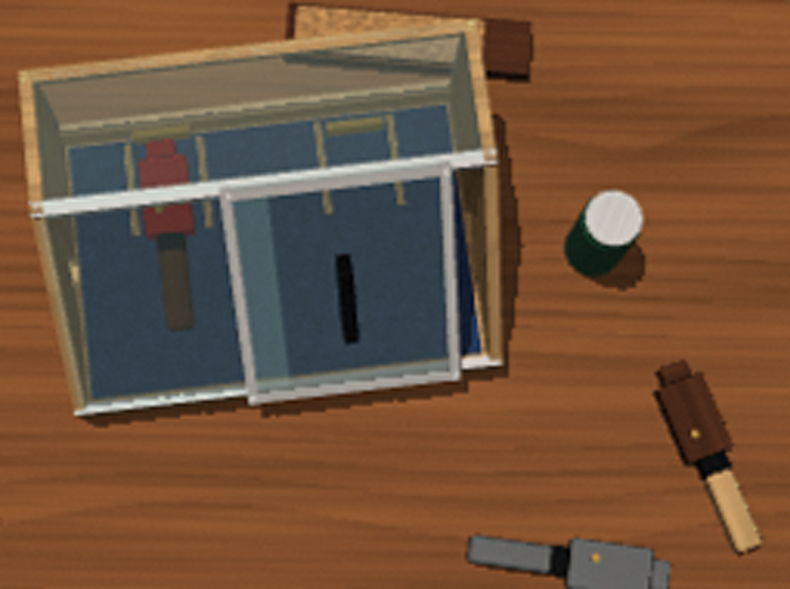

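View pics/side0c.png

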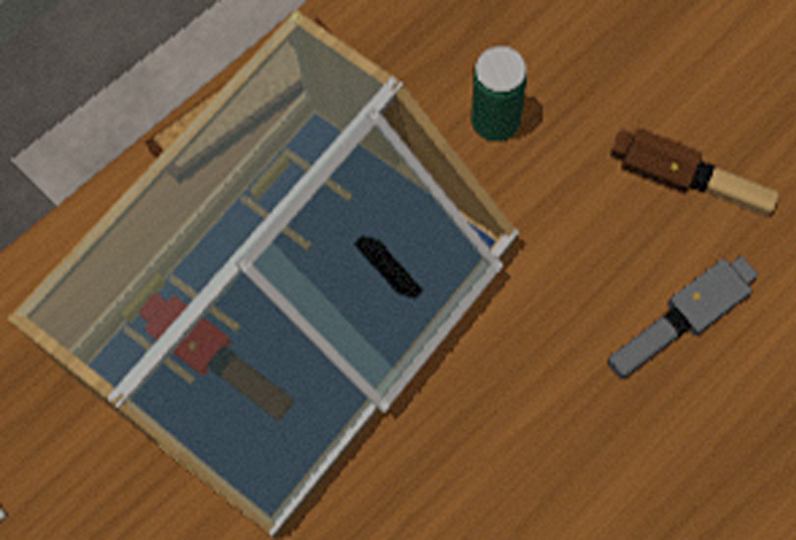

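```bash
cat > fit.py <<'E'
from h import *
from scipy.optimize import least_squares
T=np.load('top.npy',allow_pickle=True).item();S=np.load('side.npy',allow_pickle=True).item()
t=lambda p:np.array(p)/3.1+[150,75]-.3
s=lambda p:np.array(p)/2.7+[95,60]-.3
case=np.array([[150,215,200],[150,-215,200],[-150,215,40],[-150,-215,40],[8,215,200],[8,-215,200.]])
ct=t([[20,72],[480,22],[78,413],[500,365],[36,215],[495,163]])
cs=s([[10,318],[297,12],[273,533],[517,235],[122,405],[400,90]])
def W(p,X):
    c,sn=np.cos(p[2]),np.sin(p[2]); X=np.atleast_2d(X)
    return np.c_[p[0]+c*X[:,0]-sn*X[:,1],p[1]+sn*X[:,0]+c*X[:,1],X[:,2]]
def Winv(p,X):
    c,sn=np.cos(p[2]),np.sin(p[2]); d=np.atleast_2d(X)-[p[0],p[1],0]
    return np.c_[c*d[:,0]+sn*d[:,1],-sn*d[:,0]+c*d[:,1],d[:,2]]
E
cat > m.py <<'E'
from fit import *
f=lambda p:np.r_[(proj(T,W(p,case))-ct).ravel(),(proj(S,W(p,case))-cs).ravel()]
r=least_squares(f,[650,30,0.1],x_scale=[100,100,.1]); print('case',r.x,np.degrees(r.x[2])); print(f(r.x).reshape(2,-1,2).round(1))
np.save('case.npy',r.x);C=r.x
kn=np.array([[100,0,24],[-100,0,24.],[82,25,24],[82,-25,24],[0,25,24],[0,-25,24]])
kt=t([[673,368],[748,549],[657,394],[712,377],[693,464],[730,448]])
ks=s([[622,144],[771,204]])
g=lambda p:np.r_[(proj(T,W(p,kn))-kt).ravel(),(proj(S,W(p,kn[:2]))-ks).ravel()]
r=least_squares(g,[500,-320,.3],x_scale=[100,100,.1]); print('knife',r.x,np.degrees(r.x[2]));print(g(r.x).reshape(-1,2).round(1))
print('knife ray', [ray(T,p,24).round(1) for p in kt[:2]],[ray(S,p,24).round(1) for p in ks])
print('stop top front edge mid, case:',Winv(C,[ray(T,t([356,133]),42),ray(T,t([354,121]),42)]).round(1),Winv(C,[ray(S,s([279,178]),42),ray(S,s([267,168]),42)]).round(1))
print('rail fronts',Winv(C,[ray(T,t([328,212]),28),ray(T,t([402,203]),28)]).round(1))
print('can',ray(T,t([614,217]),120),ray(S,s([500,68]),120))
# pull triangulation
def tri(a,b):
    da=np.array(T['attitude'])@np.linalg.inv(T['intrinsics'])@np.r_[a,1];db=np.array(S['attitude'])@np.linalg.inv(S['intrinsics'])@np.r_[b,1]
    A=np.c_[da,-db];o1,o2=np.array(T['origin']),np.array(S['origin']);k=np.linalg.lstsq(A,o2-o1,rcond=None)[0];p,q=o1+da*k[0],o2+db*k[1];return (p+q)/2,np.linalg.norm(p-q)
for n,a,b in [('fin top',t([343,255]),s([365,238])),('fin bot',t([351,342]),s([414,294])),('door TL',t([222,188]),s([243,265])),('door BR',t([461,377]),s([497,268])),('door BL',t([250,404]),s([382,411])),('door TR',t([452,166]),s([376,117]))]:
    p,e=tri(a,b);print(n,p.round(1),Winv(C,p).round(1),round(e,1))
E
python3 m.py
```

```text
case [7.04422465e+02 8.67959472e+01 1.32867356e-01] 7.612738722826581
[[[-0.2 -0.2]
  [-1.  -0.6]
  [-0.8  0.2]
  [ 0.3 -0.3]
  [-1.4  0.8]
  [ 1.   0.4]]

 [[-0.3  0. ]
  [ 0.5 -0.7]
  [-0.3  0.8]
  [ 0.6 -0.7]
  [-1.   0.6]
  [ 1.9 -2.2]]]
knife [ 4.94689941e+02 -3.58016011e+02  3.50198453e-01] 20.064893360830446
[[ 0.2 -0.9]
 [ 0.1  1. ]
 [ 0.1 -1.4]
 [-2.8 -1. ]
 [-1.8  0.6]
 [ 1.2  0.5]
 [-0.6 -2.2]
 [ 3.5  0.4]]
knife ray [array([ 585.8, -322.9,   24. ]), array([ 404. , -392.1,   24. ])] [array([ 582.1, -319.5,   24. ]), array([ 409.2, -385.6,   24. ])]
stop top front edge mid, case: [[108.5 -99.6  42. ]
 [121.7 -99.1  42. ]] [[ 107.  -100.7   42. ]
 [ 126.  -101.9   42. ]]
rail fronts [[  31.7  -61.3   28. ]
 [  32.3 -138.6   28. ]]
can [ 715.79952812 -246.90638298  120.        ] [ 716.58006972 -244.81634199  120.        ]
fin top [657.4  15.1 174.3] [[-56.1 -64.8 174.3]] 4.3
fin bot [591.    7.2 118.4] [[-123.   -63.9  118.4]] 4.8
door TL [710.  126.3 204.4] [[ 10.8  38.4 204.4]] 6.1
door BR [ 577.2 -108.2   10.7] [[-151.9 -176.5   10.7]] 3.2
door BL [541.6 106.1  39. ] [[-158.9   40.7   39. ]] 3.6
door TR [744.9 -85.2 177.9] [[  17.3 -175.9  177.9]] 2.0
```

```bash
cat > g.py <<'E'
from fit import *
from scipy.spatial.transform import Rotation as Ro
C=np.load('case.npy')
def tool(yaw,L):
    c,s=np.cos(yaw),np.sin(yaw);L=np.radians(L)
    ex=np.array([c,s,0]);ey=np.array([-s,c,0]);z=np.sin(L)*ex-np.cos(L)*np.array([0,0,1.]);y=-ey
    return np.c_[np.cross(y,z),y,z]
def go(p,R,tag=''):
    o=get_obs();R0=o['orientation'];d=R0.T@(np.array(p)-o['tcp_pos']);rv=Ro.from_matrix(R0.T@R).as_rotvec(degrees=True)
    print(tag,'shift',(d/400).round(4),'turn',(rv/60).round(4),'mm',np.linalg.norm(d).round(1),'deg',np.linalg.norm(rv).round(1))
E
python3 - <<'E'
from g import *
R=tool(C[2],35); f=W(C,[-82,-64.4,138.5])[0]; print(f)
print('n off', f-R[:,2]*80)
go(f-R[:,2]*100,R)
E
```

```text
[631.6767079   12.10046681 138.5       ]
n off [586.19502812   6.02162268 204.03216354]
 shift [ 1.3563 -1.2109  0.0737] turn [-0.0633  0.5814  0.1957] mm 727.9 deg 37.0
```

Call:
drive_tool:
  motion:
    - [[0.07,-0.06,-0.01],[0,0,0]]
    - [[0.15,-0.13,-0.02],[0,0,0]]
    - [[0.23,-0.21,-0.04],[0,0,0]]
    - [[0.3,-0.28,-0.05],[0,0,0]]
    - [[0.38,-0.35,-0.05],[0,0,0]]
    - [[0.46,-0.42,-0.05],[0,0,0]]
    - [[0.53,-0.48,-0.05],[0,0,0]]
    - [[0.58,-0.52,-0.05],[0,0,0]]
  gripper: -1

```text
time: 0.77
tcp_pos: [378.1, -356.6, 269.9]
orientation: [[0.94, 0.342, 0.0], [0.342, -0.94, 0.001], [0.001, -0.001, -1.0]]
wrist_force: [-0.3, 0.4, 0.3]
opening: 85.6
gripper_force: 0.0
```

```bash
cat > a.py <<'E'
from g import *
R=tool(C[2],35); f=W(C,[-82,-64.4,138.5])[0]
go(f-R[:,2]*100,R); print(get_obs()['tcp_pos'])
E
python3 a.py
```

```text
shift [ 0.7708 -0.6801  0.1253] turn [-0.0642  0.5804  0.1995] mm 414.2 deg 37.0
[ 378.08693545 -356.6322343   269.93805198]
```

Call:
drive_tool:
  motion:
    - [[0.06,-0.05,0],[-0.01,0.08,0.03]]
    - [[0.13,-0.12,0],[-0.02,0.16,0.05]]
    - [[0.2,-0.18,0],[-0.03,0.25,0.08]]
    - [[0.27,-0.24,0],[-0.04,0.33,0.11]]
    - [[0.34,-0.3,0],[-0.05,0.42,0.14]]
    - [[0.41,-0.36,0],[-0.06,0.5,0.17]]
    - [[0.48,-0.43,0],[-0.065,0.58,0.2]]
    - [[0.54,-0.48,0],[-0.065,0.58,0.2]]

```text
time: 1.43
tcp_pos: [511.9, -104.4, 267.9]
orientation: [[0.813, 0.122, 0.569], [0.096, -0.993, 0.075], [0.574, -0.006, -0.819]]
wrist_force: [-0.2, -0.6, -0.7]
opening: 85.3
gripper_force: 0.0
```

```bash
python3 a.py
```

```text
shift [ 0.086  -0.2503  0.2071] turn [ 0.0011 -0.0004 -0.0117] mm 134.4 deg 0.7
[ 511.89891289 -104.38627486  267.89529168]
```

Call:
drive_tool:
  motion:
    - [[0.02,-0.07,0.05],[0,0,0]]
    - [[0.05,-0.14,0.1],[0,0,0]]
    - [[0.07,-0.2,0.16],[0,0,0]]
    - [[0.085,-0.25,0.2],[0,0,0]]
    - [[0.085,-0.25,0.2],[0,0,0]]
    - [[0.085,-0.25,0.2],[0,0,0]]
    - [[0.085,-0.25,0.2],[0,0,0]]
    - [[0.085,-0.25,0.2],[0,0,0]]

```text
time: 2.1
tcp_pos: [575.1, 3.3, 222.9]
orientation: [[0.813, 0.131, 0.567], [0.108, -0.991, 0.074], [0.572, 0.001, -0.82]]
wrist_force: [0.8, 0.3, 1.0]
opening: 85.3
gripper_force: 0.0
```

```bash
python3 a.py; python3 - <<'E'
from g import *
c=snap('top','pics/t1.png'); a=cv2.imread('pics/t1.png')[75:265,150:405]; cv2.imwrite('pics/t1c.png',cv2.resize(a,None,fx=3.1,fy=3.1,interpolation=cv2.INTER_CUBIC))
E
```

```text
shift [-0.0038 -0.003   0.005 ] turn [ 0.0017  0.0016 -0.0008] mm 2.8 deg 0.1
[575.08559221   3.31056753 222.93072322]
```

View pics/t1c.png

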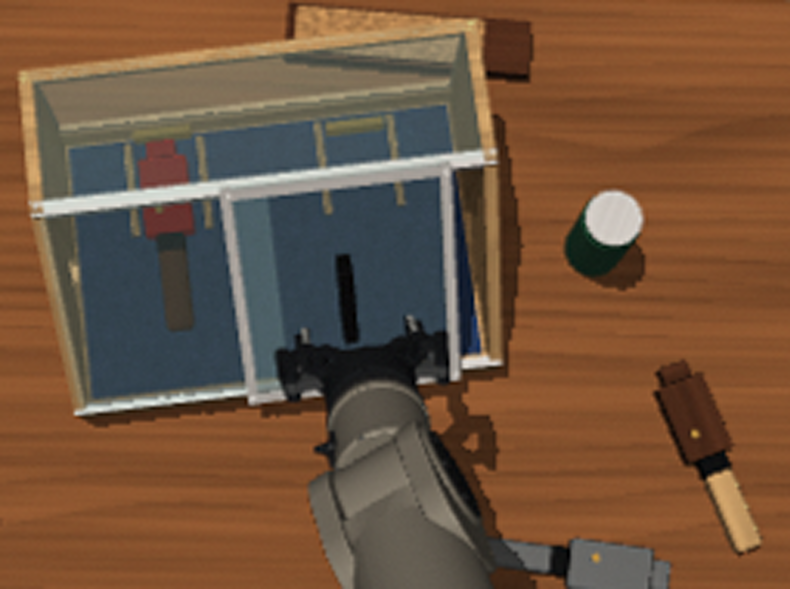

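Call:
drive_tool:
  motion:
    - [[-0.003,-0.01,0.05],[0,0,0]]
    - [[-0.003,-0.02,0.1],[0,0,0]]
    - [[-0.003,-0.02,0.15],[0,0,0]]
    - [[-0.003,-0.02,0.19],[0,0,0]]
    - [[-0.003,-0.02,0.21],[0,0,0]]
    - [[-0.003,-0.02,0.23],[0,0,0]]
    - [[-0.003,-0.02,0.23],[0,0,0]]
    - [[-0.003,-0.02,0.23],[0,0,0]]

```text
time: 2.82
tcp_pos: [624.6, 13.6, 146.3]
orientation: [[0.815, 0.125, 0.566], [0.103, -0.992, 0.071], [0.57, 0.001, -0.821]]
wrist_force: [0.4, -0.3, -0.8]
opening: 85.4
gripper_force: 0.0
```

Call:
drive_tool:
  motion:
    - [[0,0,0],[0,0,0]]
    - [[0,0,0],[0,0,0]]
    - [[0,0,0],[0,0,0]]
    - [[0,0,0],[0,0,0]]
    - [[0,0,0],[0,0,0]]
    - [[0,0,0],[0,0,0]]
    - [[0,0,0],[0,0,0]]
    - [[0,0,0],[0,0,0]]
  gripper: 1

```text
time: 3.48
tcp_pos: [625.2, 15.3, 148.0]
orientation: [[0.812, 0.128, 0.569], [0.108, -0.992, 0.07], [0.573, 0.004, -0.819]]
wrist_force: [-4.0, -3.4, 6.9]
opening: 13.0
gripper_force: 58.8
```

```bash
python3 - <<'E'
from g import *
o=get_obs();print(o['opening'],o['gripper_force'],o['wrist_force'],Winv(C,o['tcp_pos']))
E
```

```text
12.953029346318925 58.81797730922699 [-4.04291589 -3.38104082  6.85880411] [[-88.0284587  -60.33712117 148.04014618]]
```

Call:
drive_tool:
  motion:
    - [[0,-0.02,0],[0,0,0]]
    - [[0,-0.06,0],[0,0,0]]
    - [[0,-0.1,0],[0,0,0]]
    - [[0,-0.14,0],[0,0,0]]
    - [[0,-0.18,0],[0,0,0]]
    - [[0,-0.22,0],[0,0,0]]
    - [[0,-0.26,0],[0,0,0]]
    - [[0,-0.28,0],[0,0,0]]

```text
time: 4.15
tcp_pos: [613.2, 110.6, 147.3]
orientation: [[0.842, 0.149, 0.518], [0.13, -0.989, 0.072], [0.523, 0.007, -0.852]]
wrist_force: [-21.8, -6.1, -31.8]
opening: 13.4
gripper_force: 82.5
```

Call:
drive_tool:
  motion:
    - [[0,-0.015,0],[0,0,0]]
    - [[0,-0.03,0],[0,0,0]]
    - [[0,-0.045,0],[0,0,0]]
    - [[0,-0.06,0],[0,0,0]]
    - [[0,-0.065,0],[0,0,0]]
    - [[0,-0.065,0],[0,0,0]]
    - [[0,-0.065,0],[0,0,0]]
    - [[0,-0.065,0],[0,0,0]]

```text
time: 4.82
tcp_pos: [610.8, 130.5, 147.9]
orientation: [[0.85, 0.157, 0.503], [0.139, -0.988, 0.074], [0.509, 0.007, -0.861]]
wrist_force: [-22.2, -4.0, -41.2]
opening: 12.9
gripper_force: 78.6
```

```bash
cat > st.py <<'E'
from g import *
o=get_obs();c,s=np.cos(C[2]),np.sin(C[2]);f=o['wrist_force']
print(o['time'],o['opening'],o['gripper_force'],'case F',np.round([c*f[0]+s*f[1],-s*f[0]+c*f[1],f[2]],1),'case p',Winv(C,o['tcp_pos']).round(1),o['joint_positions'].round(0))
E
python3 st.py
```

```text
4.8167 12.911225979980275 78.59553281217813 case F [-22.5  -1.  -41.2] case p [[-87.   55.7 147.9]] [  38.   48.  -80.  120.   89.   53. -170.]
```

Call:
drive_tool:
  motion:
    - [[0,0,0],[0,0,0]]
    - [[0,0,0],[0,0,0]]
    - [[0,0,0],[0,0,0]]
    - [[0,0,0],[0,0,0]]
    - [[0,0,0],[0,0,0]]
    - [[0,0,-0.02],[0,0,0]]
    - [[0,0,-0.05],[0,0,0]]
    - [[0,0,-0.1],[0,0,0]]
  gripper: -1

```text
time: 5.48
tcp_pos: [604.4, 133.7, 197.8]
orientation: [[0.832, 0.159, 0.532], [0.133, -0.987, 0.087], [0.539, -0.001, -0.843]]
wrist_force: [-0.1, -1.4, 0.5]
opening: 85.5
gripper_force: 0.0
```

Call:
drive_tool:
  motion:
    - [[0,0.02,-0.06],[0,0,0]]
    - [[0,0.04,-0.12],[0,0,0]]
    - [[0,0.06,-0.15],[0,0,0]]
    - [[0,0.08,-0.15],[0,0,0]]
    - [[0,0.1,-0.15],[0,0,0]]
    - [[0,0.1,-0.15],[0,0,0]]
    - [[0,0.1,-0.15],[0,0,0]]
    - [[0,0.1,-0.15],[0,0,0]]

```text
time: 6.15
tcp_pos: [578.5, 89.8, 248.0]
orientation: [[0.832, 0.161, 0.532], [0.135, -0.987, 0.088], [0.539, -0.001, -0.842]]
wrist_force: [0.3, 0.0, 0.3]
opening: 85.5
gripper_force: 0.0
```

```bash
python3 st.py; python3 -c "
from g import *
o=get_obs();print(o['orientation'].round(3),o['joint_positions'].round(2))"
```

```text
6.15 85.47077155156786 0.0 case F [ 0.3 -0.   0.3] case p [[-124.4   19.6  248. ]] [  51.   26.  -81.  122.   65.   36. -152.]
[[ 0.832  0.161  0.532]
 [ 0.135 -0.987  0.088]
 [ 0.539 -0.001 -0.842]] [  50.68   26.04  -80.75  121.91   64.98   35.68 -151.75]
```

```bash
cat > fk.py <<'E'
import numpy as np
from scipy.spatial.transform import Rotation as Ro
from scipy.optimize import least_squares
A=[([64.0496874,27.36925779,1.27761873,89.17174635,-.65896954,63.55879706,-4.7605667],[228.01561247,-634.78908253,249.14978123],[[ 9.41112772e-01,3.38092219e-01,-6.34244723e-04],[3.38092800e-01,-9.41111605e-01,1.48481197e-03],[-9.48916982e-05,-1.61180908e-03,-9.99998697e-01]])]
def fk(q,P):
    off,d1,d3,d5,d7,a1,a3,a5,a6,yaw=P
    rz=lambda a:Ro.from_euler('z',a,degrees=True).as_matrix(); ry=lambda a:Ro.from_euler('y',a,degrees=True).as_matrix()
    R=np.eye(3);p=np.zeros(3)
    def t(x,z):
        nonlocal p; p=p+R@np.array([x,0,z])
    R=R@rz(q[0]+off); t(a1,d1); R=R@ry(q[1])@rz(q[2]); t(a3,d3); R=R@ry(q[3]); t(a5,0);R=R@rz(q[4]); t(0,d5); R=R@ry(q[5]); t(a6,0);R=R@rz(q[6]);t(0,d7); R=R@rz(yaw)
    return p,R
E
python3 - <<'E'
from fk import *
from bench import get_obs
import pickle
o=get_obs();A.append((o['joint_positions'],o['tcp_pos'],o['orientation']));pickle.dump(A,open('A.pkl','wb'))
def f(P):
    r=[]
    for q,p,R in A:
        pp,RR=fk(q,P);r+=[(pp-p)/1000,(Ro.from_matrix(np.array(R).T@RR).as_rotvec())]
    r.append((np.array(P[5:9]))/1e5)
    return np.concatenate(r)
best=None
for off in(-134,-90,-180,90):
  for yaw in(0,90,180,-90):
    r=least_squares(f,[off,350,400,400,250,0,0,0,0,yaw],x_scale=[30,100,100,100,100,30,30,30,30,30])
    if best is None or r.cost<best.cost:best=r
print(best.cost,best.x.round(2)); print(f(best.x).round(4)); np.save('P.npy',best.x)
E
```

```text
0.04210360357112529 [   34.23 -3611.8    238.02 -3756.19  2922.24  -513.29 -2725.23 -4076.77
 -3704.99   274.01]
[-7.960e-02 -1.280e-02 -1.000e-04 -3.200e-03  1.000e-04  1.624e-01
 -6.000e-04  1.300e-03  1.000e-04  1.452e-01 -5.100e-03 -1.624e-01
 -5.100e-03 -2.730e-02 -4.080e-02 -3.700e-02]
```

```bash
python3 - <<'E'
from fk import *
import pickle,itertools
A=pickle.load(open('A.pkl','rb'))
res=[]
for s in itertools.product([1,-1],repeat=7):
  for e in itertools.product([0,90,180,-90],repeat=0):
    def M(q): return Ro.from_euler('y',0).as_matrix() if 0 else Ro.from_euler('ZYZYZYZ'[1:2].lower(),0).as_matrix()
    def f(P):
        r=[]
        for q,p,R in A:
            x=np.array(s)*q
            m=Ro.identity()
            for i,ax in enumerate('zyzyzyz'): m=m*Ro.from_euler(ax,x[i]+(P[0] if i==0 else P[1] if i==6 else 0),degrees=True)
            r.append((Ro.from_matrix(R).inv()*m).as_rotvec())
        return np.concatenate(r)
    for o in(-134,-45,45,135):
        for y in (0,90,180,270):
            r=least_squares(f,[o,y],x_scale=30);res.append((r.cost,s,r.x.round(2)))
res.sort(key=lambda a:a[0])
for r in res[:12]:print(r)
E
```

```text
(np.float64(1.2651343552837344e-20), (-1, -1, -1, -1, -1, -1, -1), array([-180.,  -90.]))
(np.float64(1.2651464524873735e-20), (-1, -1, -1, -1, -1, -1, -1), array([180., 270.]))
(np.float64(1.2651508825653295e-20), (-1, -1, -1, -1, -1, -1, -1), array([180., -90.]))
(np.float64(1.2651575756163166e-20), (-1, -1, -1, -1, -1, -1, -1), array([180., 270.]))
(np.float64(1.2651690878215227e-20), (-1, -1, -1, -1, -1, -1, -1), array([-180.,  -90.]))
(np.float64(1.2651819778506932e-20), (-1, -1, -1, -1, -1, -1, -1), array([-180.,  270.]))
(np.float64(1.2653076413705021e-20), (-1, -1, -1, -1, -1, -1, -1), array([-180.,  -90.]))
(np.float64(1.2953079046342654e-20), (-1, 1, -1, 1, -1, 1, -1), array([  0., 450.]))
(np.float64(1.3019988532006051e-20), (-1, -1, -1, -1, -1, -1, -1), array([180., 270.]))
(np.float64(1.3203562796486359e-20), (-1, 1, -1, 1, -1, 1, -1), array([  0., 450.]))
(np.float64(1.3527144992850169e-20), (-1, 1, -1, 1, -1, 1, -1), array([ 0., 90.]))
(np.float64(1.4376341742105416e-20), (-1, 1, -1, 1, -1, 1, -1), array([-0., 90.]))
```

```bash
cat > fk.py <<'E'
import numpy as np
from scipy.spatial.transform import Rotation as Ro
from scipy.optimize import least_squares
lo=np.array([-169.35,-19.33,-80.79,13.8,-78.32,9.67,-169.56]);hi=np.array([169.35,120.38,83.38,139.57,258.32,109.79,169.56])
def basis(q):
    s=np.array([-1,1,-1,1,-1,1,-1])*q; m=Ro.identity();F=[]
    for i,ax in enumerate('zyzyzyz'):
        m=m*Ro.from_euler(ax,s[i],degrees=True);F.append(m.as_matrix())
    return F,(m*Ro.from_euler('z',90,degrees=True)).as_matrix()
def cols(q): # d1,d3,d5,d7,a3,a6
    F,R=basis(q); return np.c_[[0,0,1],F[2][:,2],F[4][:,2],F[6][:,2],F[2][:,0],F[3][:,0],F[5][:,0]],R
def fk(q):
    c,R=cols(q); return c@np.load('L.npy'),R
E
python3 - <<'E'
from fk import *
import pickle
A=pickle.load(open('A.pkl','rb'))
M=np.vstack([cols(np.array(q))[0] for q,_,_ in A]);b=np.concatenate([np.array(p) for _,p,_ in A])
for use in([0,1,2,3],[0,1,2,3,6],[0,1,2,3,4,5]):
    x,res,_,sv=np.linalg.lstsq(M[:,use],b,rcond=None);print(use,x.round(2),(M[:,use]@x-b).round(2),sv.round(2))
E
```

```text
[0, 1, 2, 3] [188.09 605.42 441.9  285.99] [57.69 25.26 -6.81 -2.31  1.74  6.81] [2.46 1.26 0.51 0.29]
[0, 1, 2, 3, 6] [209.83 590.18 483.74 268.06  32.22] [ 5.680e+01  2.679e+01  6.800e-01  2.000e-02  1.040e+00 -6.800e-01] [2.47 1.83 0.68 0.3  0.17]
[0, 1, 2, 3, 4, 5] [ 35123.21  19333.52  21155.92  28939.56 -18143.03  24582.42] [-0. -0. -0.  0. -0.  0.] [2.74 2.   0.57 0.34 0.27 0.  ]
```

```bash
cat > t.py <<'E'
import sys,pickle
from g import *
o=get_obs();A=pickle.load(open('A.pkl','rb'));A.append((o['joint_positions'],o['tcp_pos'],o['orientation']));pickle.dump(A,open('A.pkl','wb'))
print(o['time'].__round__(2),'q',o['joint_positions'].round(1),'p',o['tcp_pos'].round(1))
if len(sys.argv)>5:
    x,y,z,yaw,L=map(float,sys.argv[1:6]); go([x,y,z],tool(np.radians(yaw),L))
E
python3 t.py 476 275 330 30 0
```

```text
6.15 q [  50.7   26.   -80.8  121.9   65.    35.7 -151.7] p [578.5  89.8 248. ]
 shift [-0.0402 -0.4985 -0.2683] turn [ 0.0971 -0.5376 -0.3366] mm 227.0 deg 38.5
```

Call:
drive_tool:
  motion:
    - [[0,-0.04,-0.06],[0,0,0]]
    - [[0,-0.1,-0.12],[0.02,-0.09,-0.06]]
    - [[-0.01,-0.17,-0.17],[0.03,-0.18,-0.11]]
    - [[-0.02,-0.24,-0.22],[0.05,-0.27,-0.17]]
    - [[-0.03,-0.31,-0.27],[0.06,-0.36,-0.22]]
    - [[-0.04,-0.38,-0.27],[0.08,-0.45,-0.28]]
    - [[-0.04,-0.45,-0.27],[0.1,-0.54,-0.34]]
    - [[-0.04,-0.5,-0.27],[0.1,-0.54,-0.34]]

```text
time: 6.82
tcp_pos: [476.4, 278.5, 329.7]
orientation: [[0.862, 0.507, -0.009], [0.507, -0.862, -0.0], [-0.008, -0.005, -1.0]]
wrist_force: [0.8, -0.9, 0.0]
opening: 85.6
gripper_force: 0.0
```

```bash
python3 t.py 232 498 330 65 0
```

```text
6.82 q [  17.3   27.7  -72.8   96.9   26.8   76.2 -120. ] p [476.4 278.5 329.7]
 shift [-0.2483 -0.7827  0.0049] turn [-0.0066  0.0063 -0.5755] mm 328.5 deg 34.5
```

Call:
drive_tool:
  motion:
    - [[-0.01,-0.1,0],[0,0,-0.07]]
    - [[-0.03,-0.2,0],[0,0,-0.14]]
    - [[-0.06,-0.3,0],[0,0,-0.22]]
    - [[-0.09,-0.4,0],[0,0,-0.29]]
    - [[-0.13,-0.5,0],[0,0,-0.36]]
    - [[-0.16,-0.59,0],[0,0,-0.43]]
    - [[-0.2,-0.68,0],[0,0,-0.5]]
    - [[-0.24,-0.76,0],[0,0,-0.57]]

```text
time: 7.48
tcp_pos: [237.1, 491.3, 330.3]
orientation: [[0.427, 0.904, -0.004], [0.904, -0.427, -0.001], [-0.003, -0.003, -1.0]]
wrist_force: [0.8, 0.0, -0.4]
opening: 85.5
gripper_force: 0.0
```

```bash
python3 t.py 476 275 330 30 0
```

```text
7.48 q [ -14.2   28.9  -76.8   97.8   28.7   76.9 -121.6] p [237.1 491.3 330.3]
 shift [-2.340e-01  7.709e-01 -7.000e-04] turn [-0.0018  0.0032  0.5787] mm 322.2 deg 34.7
```

```bash
python3 t.py 445 310 330 65 0;python3 t.py 540 40 330 65 0
```

```text
7.48 q [ -14.2   28.9  -76.8   97.8   28.7   76.9 -121.6] p [237.1 491.3 330.3]
 shift [-1.880e-01  6.634e-01 -5.000e-04] turn [-0.0027  0.0024 -0.0046] mm 275.8 deg 0.4
7.48 q [ -14.2   28.9  -76.8   97.8   28.7   76.9 -121.6] p [237.1 491.3 330.3]
 shift [-6.9700e-01  1.1664e+00 -6.0000e-04] turn [-0.0027  0.0024 -0.0046] mm 543.5 deg 0.4
```

Call:
drive_tool:
  motion:
    - [[-0.02,0.09,0],[0,0,0]]
    - [[-0.04,0.18,0],[0,0,0]]
    - [[-0.06,0.27,0],[0,0,0]]
    - [[-0.08,0.36,0],[0,0,0]]
    - [[-0.1,0.45,0],[0,0,0]]
    - [[-0.13,0.53,0],[0,0,0]]
    - [[-0.16,0.6,0],[0,0,0]]
    - [[-0.19,0.66,0],[0,0,0]]

```text
time: 8.15
tcp_pos: [446.7, 305.6, 329.8]
orientation: [[0.433, 0.902, -0.004], [0.902, -0.433, -0.001], [-0.002, -0.003, -1.0]]
wrist_force: [0.0, 0.6, 0.1]
opening: 85.3
gripper_force: 0.0
```

Call:
drive_tool:
  motion:
    - [[-0.05,0.07,0],[0,0,0]]
    - [[-0.11,0.13,0],[0,0,0]]
    - [[-0.17,0.19,0],[0,0,0]]
    - [[-0.23,0.25,0],[0,0,0]]
    - [[-0.3,0.31,0],[0,0,0]]
    - [[-0.36,0.37,0],[0,0,0]]
    - [[-0.42,0.43,0],[0,0,0]]
    - [[-0.5,0.5,0],[0,0,0]]

```text
time: 8.82
tcp_pos: [538.9, 41.3, 330.6]
orientation: [[0.429, 0.903, -0.002], [0.903, -0.429, 0.0], [-0.001, -0.002, -1.0]]
wrist_force: [0.8, 1.2, 0.2]
opening: 85.4
gripper_force: 0.0
```

```bash
python3 t.py 540 40 330 15 0
```

```text
8.82 q [ 46.5  28.8 -77.7  98.4  28.8  76.8 -62.2] p [538.9  41.3 330.6]
 shift [-0.0019  0.0039  0.0015] turn [-0.0017  0.0014  0.8265] mm 1.8 deg 49.6
```

```bash
python3 - <<'E'
from fk import *
import pickle
A=pickle.load(open('A.pkl','rb'))
A=[a for i,a in enumerate(A) if i==0 or np.abs(a[0]-A[i-1][0]).max()>1]
print(len(A))
print([np.degrees(np.linalg.norm(Ro.from_matrix(np.array(R).T@basis(np.array(q))[1]).as_rotvec())).round(3) for q,p,R in A])
# z along the links, y lateral offsets per link frame
def M(q):
    F,_=basis(np.array(q)); return np.c_[[0,0,1],F[2][:,2],F[4][:,2],F[6][:,2],F[0][:,1],F[2][:,1],F[4][:,1],F[2][:,0],F[4][:,0],F[5][:,0]]
MM=np.vstack([M(a[0]) for a in A]);b=np.concatenate([np.array(a[1]) for a in A])
for use in ([0,1,2,3],[0,1,2,3,4,5,6],[0,1,2,3,4,5,6,9],[0,1,2,3,4,5,6,7,8,9]):
    x,_,rk,sv=np.linalg.lstsq(MM[:,use],b,rcond=1e-4);e=(MM[:,use]@x-b);print(use,x.round(1),'rms',e.std().round(2),abs(e).max().round(2),sv[-2:].round(3))
E
```

```text
5
[np.float64(0.0), np.float64(0.0), np.float64(0.0), np.float64(0.0), np.float64(0.0)]
[0, 1, 2, 3] [186.7 609.9 435.3 291.6] rms 15.56 56.12 [0.879 0.356]
[0, 1, 2, 3, 4, 5, 6] [ 2.871e+02  5.418e+02  4.725e+02  3.083e+02 -3.050e+01 -3.140e+01
 -4.000e-01] rms 0.0 0.0 [0.474 0.243]
[0, 1, 2, 3, 4, 5, 6, 9] [ 2.871e+02  5.418e+02  4.725e+02  3.083e+02 -3.050e+01 -3.140e+01
 -4.000e-01 -0.000e+00] rms 0.0 0.0 [0.357 0.218]
[0, 1, 2, 3, 4, 5, 6, 7, 8, 9] [ 2.871e+02  5.418e+02  4.725e+02  3.083e+02 -3.050e+01 -3.140e+01
 -4.000e-01  0.000e+00 -0.000e+00 -0.000e+00] rms 0.0 0.0 [0.217 0.007]
```

```bash
cat > fk.py <<'E'
import numpy as np
from scipy.spatial.transform import Rotation as Ro
lo=np.array([-169.35,-19.33,-80.79,13.8,-78.32,9.67,-169.56]);hi=np.array([169.35,120.38,83.38,139.57,258.32,109.79,169.56])
X=np.array([287.1,541.8,472.5,308.3,-30.5,-31.4,-.4]); SG=np.array([-1,1,-1,1,-1,1,-1])
def fk(q):
    m=Ro.identity();F=[]
    for i,ax in enumerate('zyzyzyz'):
        m=m*Ro.from_euler(ax,SG[i]*q[i],degrees=True);F.append(m.as_matrix())
    p=np.c_[[0,0,1],F[2][:,2],F[4][:,2],F[6][:,2],F[0][:,1],F[2][:,1],F[4][:,1]]@X
    return p,F[6]@np.array([[0,-1,0],[1,0,0],[0,0,1.]])
def err(q,p,R):
    a,B=fk(q); return np.r_[(p-a)/1000,Ro.from_matrix(R@B.T).as_rotvec()]
def jac(q):
    J=np.zeros((6,7));a,B=fk(q)
    for i in range(7):
        d=q.copy();d[i]+=.01;c,D=fk(d);J[:,i]=np.r_[(c-a)/1000,Ro.from_matrix(D@B.T).as_rotvec()]/.01
    return J
def solve(q,p,R,qn=None,k=0.,lam=1e-4,n=15):
    for _ in range(n):
        J=jac(q)*57.3;e=err(q,p,R)
        Ji=J.T@np.linalg.inv(J@J.T+lam*np.eye(6)); dq=Ji@e
        if qn is not None: dq=dq+(np.eye(7)-Ji@J)@np.radians(k*(qn-q))
        q=np.clip(q+np.clip(np.degrees(dq),-10,10),lo,hi)
    return q
def call(q,p0,R0,rows,**kw):
    p,R=p0,R0
    for d,r in rows:
        tp=p0+R0@np.array(d)*400;tR=R0@Ro.from_rotvec(np.array(r)*60,degrees=True).as_matrix()
        dp=tp-p;s=min(1,41.7/max(np.linalg.norm(dp),1e-9));p=p+dp*s
        rv=Ro.from_matrix(tR@R.T).as_rotvec(degrees=True);s=min(1,7.16/max(np.linalg.norm(rv),1e-9));R=Ro.from_rotvec(rv*s,degrees=True).as_matrix()@R
        q=solve(q,p,R,**kw)
    return q,p,R
E
cat > replay.py <<'E'
from fk import *
lin=lambda d,r,n=8:[[np.array(d)*(i+1)/n,np.array(r)*(i+1)/n] for i in range(n)]
q0=np.array([64.0496874,27.36925779,1.27761873,89.17174635,-.65896954,63.55879706,-4.7605667])
for kw in (dict(),dict(qn=q0,k=.1),dict(qn=(lo+hi)/2,k=.1)):
    q=q0;p,R=fk(q);out=[]
    for d,r in [([.58,-.52,-.05],[0,0,0]),([.54,-.48,0],[-.065,.58,.2]),([.085,-.25,.2],[0,0,0]),([-.003,-.02,.23],[0,0,0]),([0,-.28,0],[0,0,0]),([0,-.065,0],[0]*3),([0,0,-.1],[0]*3),([0,.1,-.15],[0]*3),([-.04,-.5,-.27],[.1,-.54,-.34])]:
        q,p,R=call(q,p,R,lin(d,r),n=4,**kw);out.append(q.round(0))
    print(kw);print(np.array(out),p.round(0))
E
python3 replay.py
```

```text
{}
[[  43.   12.   -6.  108.    1.   60.  -35.]
 [  33.    1.  -22.  129.  -33.   19.  -43.]
 [   2.    8.   -9.  129.    5.   10.  -93.]
 [  -8.   19.    1.  127.   18.   10. -108.]
 [ -45.   21.   28.  129.   60.   10. -165.]
 [ -47.   21.   27.  128.   71.   10. -170.]
 [ -40.   15.   16.  129.   64.   10. -170.]
 [ -23.    6.    1.  130.   41.   12. -142.]
 [ -22.   12.  -21.  103.    6.   64. -107.]] [456. 295. 309.]
{'qn': array([64.0496874 , 27.36925779,  1.27761873, 89.17174635, -0.65896954,
       63.55879706, -4.7605667 ]), 'k': 0.1}
[[  44.   12.   -8.  108.    2.   60.  -35.]
 [  38.    1.  -27.  129.  -32.   19.  -44.]
 [  -2.    8.   -4.  129.   -1.   10.  -88.]
 [  -6.   19.   -2.  127.  -25.   10.  -64.]
 [ -40.   20.   22.  128.  -27.   10.  -77.]
 [ -47.   21.   27.  128.  -30.   10.  -77.]
 [ -58.   18.   38.  130.  -25.   10.  -83.]
 [ -73.    9.   58.  133.   -8.   10.  -93.]
 [ -13.   13.  -32.  103.    9.   64. -110.]] [456. 295. 309.]
{'qn': array([ 0.   , 50.525,  1.295, 76.685, 90.   , 59.73 ,  0.   ]), 'k': 0.1}
[[  31.   12.    7.  109.   -2.   59.  -32.]
 [   9.   -0.    2.  131.  -33.   19.  -43.]
 [  -2.    8.   -4.  129.   -1.   10.  -88.]
 [  -7.   19.    0.  127.    7.   10.  -97.]
 [ -42.   21.   25.  128.   13.   10. -118.]
 [ -49.   22.   29.  128.   11.   10. -118.]
 [ -55.   17.   34.  130.   14.   10. -121.]
 [ -44.    6.   24.  132.   30.   10. -132.]
 [ -23.   12.  -20.  103.    6.   64. -107.]] [456. 295. 309.]
```

```bash
cat > chk.py <<'E'
from g import *
from fk import *
def Wp(x,y,z): return W(C,[x,y,z])[0]
cy=np.degrees(C[2])
poses={'fin open':(Wp(-88,83,148),cy),'fin mid':(Wp(-88,-60,148),cy),'fin shut':(Wp(-88,-101,148),cy),'place':(Wp(-42,-100,46),cy),'pre':(Wp(-245,-100,136),cy),'pick':(np.array([453,-371,26.]),20.8)}
for n,(p,yaw) in poses.items():
    for L in (0,15,20,25,30):
        R=tool(np.radians(yaw),L);az=np.degrees(np.arctan2(p[1],p[0]))
        b=[]
        for yb in(0,180):
            q=np.array([-az,30,0,90,0,60,-90.])
            if yb: R=R@np.diag([-1,-1,1.]);q[6]=90
            q=solve(q,p,R,qn=q.copy(),k=.1,n=40);e=err(q,p,R);b.append((np.round(q).astype(int).tolist(),round(np.linalg.norm(e[:3])*1000,1),np.degrees(np.linalg.norm(e[3:])).round(1)))
        print(n,L,*b)
E
python3 chk.py
```

```text
fin open 0 ([-21, 29, 1, 101, 0, 50, -102], np.float64(0.0), np.float64(0.0)) ([-21, 29, 1, 101, 0, 50, 78], np.float64(0.0), np.float64(0.0))
fin open 15 ([-25, 23, 4, 113, 4, 30, -108], np.float64(0.0), np.float64(0.0)) ([-25, 23, 4, 113, 4, 30, 72], np.float64(0.0), np.float64(0.0))
fin open 20 ([-29, 22, 8, 117, 6, 22, -110], np.float64(0.0), np.float64(0.0)) ([-29, 22, 8, 117, 6, 22, 70], np.float64(0.0), np.float64(0.0))
fin open 25 ([-35, 21, 14, 120, 6, 15, -111], np.float64(0.0), np.float64(0.0)) ([-35, 21, 14, 120, 6, 15, 69], np.float64(0.0), np.float64(0.0))
fin open 30 ([-42, 21, 21, 124, 4, 10, -111], np.float64(15.8), np.float64(2.9)) ([-42, 21, 21, 124, 4, 10, 69], np.float64(15.8), np.float64(2.9))
fin mid 0 ([-5, 29, -3, 101, 2, 50, -91], np.float64(0.0), np.float64(0.0)) ([-5, 29, -3, 101, 2, 50, 89], np.float64(0.0), np.float64(0.0))
fin mid 15 ([-5, 23, -3, 112, 2, 29, -91], np.float64(0.0), np.float64(0.0)) ([-5, 23, -3, 112, 2, 29, 89], np.float64(0.0), np.float64(0.0))
fin mid 20 ([-5, 22, -3, 116, 2, 22, -92], np.float64(0.0), np.float64(0.0)) ([-5, 22, -3, 1
[... 2458 characters left out ...]
17, 109, 17, 36, -51], np.float64(0.0), np.float64(0.0)) ([46, 37, -17, 109, 17, 36, 129], np.float64(0.0), np.float64(0.0))
pick 15 ([64, 38, -31, 113, 13, 26, -41], np.float64(0.0), np.float64(0.0)) ([64, 38, -31, 113, 13, 26, 139], np.float64(0.0), np.float64(0.0))
pick 20 ([71, 41, -38, 114, 14, 23, -39], np.float64(0.0), np.float64(0.0)) ([71, 41, -38, 114, 14, 23, 141], np.float64(0.0), np.float64(0.0))
pick 25 ([79, 44, -44, 115, 16, 21, -37], np.float64(0.0), np.float64(0.0)) ([79, 44, -44, 115, 16, 21, 143], np.float64(0.0), np.float64(0.0))
pick 30 ([85, 47, -49, 116, 18, 19, -36], np.float64(0.0), np.float64(0.0)) ([85, 47, -49, 116, 18, 19, 144], np.float64(0.0), np.float64(0.0))
```

```bash
cat > s2.py <<'E'
from chk import *
from bench import get_obs
lin=lambda d,r,n=8:[[np.array(d)*(i+1)/n,np.array(r)*(i+1)/n] for i in range(n)]
import pickle
A=pickle.load(open('A.pkl','rb')); A=[np.array(a[0]) for i,a in enumerate(A) if i==0 or np.abs(a[0]-A[i-1][0]).max()>1]
def track(q,p1,R1,n=16):
    p0,R0=fk(q);rv=Ro.from_matrix(R1@R0.T).as_rotvec()
    for i in range(1,n+1): q=solve(q,p0+(p1-p0)*i/n,Ro.from_rotvec(rv*i/n).as_matrix()@R0,n=4)
    return q
if __name__=='__main__':
    for i in range(1,len(A)-1):
        p,R=fk(A[i+1]); print('actual',A[i+1].round(1),'pred',track(A[i],p,R).round(1))
    q=get_obs()['joint_positions']
    for n,L in (('fin open',0),('fin shut',0),('pick',15),('pre',15),('place',15)):
        p,yaw=poses[n]
        if n=='pick': q=track(q,p+[0,0,100],tool(np.radians(yaw),L)); print(' above',q.round(0))
        q=track(q,p,tool(np.radians(yaw),L)); print(n,q.round(0),(np.linalg.norm(err(q,p,tool(np.radians(yaw),L)))*1000).round(1))
E
python3 s2.py | grep -v '^\(fin mid\|[a-z ]* [0-9]* (\)'
```

```text
actual [  17.3   27.7  -72.8   96.9   26.8   76.2 -120. ] pred [  19.8   31.7  -79.2   96.8   31.3   78.8 -124. ]
actual [ -14.2   28.9  -76.8   97.8   28.7   76.9 -121.6] pred [ -13.5   30.1  -78.6   97.8   30.    77.6 -122.8]
actual [ 46.5  28.8 -77.7  98.4  28.8  76.8 -62.2] pred [ 45.7  27.5 -75.8  98.4  27.4  76.1 -61. ]
fin open [  16.   39.  -51.   99.   35.   60. -130.] 0.0
fin shut [  32.   39.  -51.   98.   34.   60. -113.] 0.0
 above [ 86.  40. -62. 110.  34.  44. -60.]
pick [ 79.  47. -53. 112.  43.  34. -65.] 0.0
pre [  47.   20.  -54.  129.   35.   28. -115.] 0.0
place [  26.   42.  -40.  106.   49.   32. -125.] 0.0
```

```bash
cat > tc.py <<'E'
import sys
from g import *
x,y,z,L=map(float,sys.argv[1:5]);p=W(C,[x,y,z])[0];o=get_obs()
print(o['time'].__round__(2),'q',o['joint_positions'].round(1),'case p',Winv(C,o['tcp_pos']).round(1))
go(p,tool(C[2],L))
E
python3 tc.py -88 56 240 0
```

```text
8.82 q [ 46.5  28.8 -77.7  98.4  28.8  76.8 -62.2] case p [[-170.1  -23.1  330.6]]
 shift [0.2778 0.0647 0.2262] turn [-0.0016  0.0015  0.9496] mm 145.6 deg 57.0
```

Call:
drive_tool:
  motion:
    - [[0.05,0.01,0],[0,0,0.11]]
    - [[0.1,0.02,0.03],[0,0,0.22]]
    - [[0.15,0.03,0.06],[0,0,0.33]]
    - [[0.2,0.05,0.1],[0,0,0.44]]
    - [[0.25,0.06,0.14],[0,0,0.55]]
    - [[0.278,0.065,0.18],[0,0,0.67]]
    - [[0.278,0.065,0.225],[0,0,0.79]]
    - [[0.278,0.065,0.225],[0,0,0.9]]

```text
time: 9.48
tcp_pos: [608.4, 131.1, 235.6]
orientation: [[0.984, 0.178, -0.009], [0.178, -0.984, -0.002], [-0.009, 0.0, -1.0]]
wrist_force: [-0.6, -0.6, 0.3]
opening: 85.5
gripper_force: 0.0
```

```bash
python3 tc.py -88 56 146 0
```

```text
9.48 q [  21.    34.   -55.8   94.4   29.7   68.3 -121.7] case p [[-89.3  56.6 235.6]]
 shift [0.0053 0.0017 0.2239] turn [0.0002 0.0088 0.0435] mm 89.6 deg 2.7
```

Call:
drive_tool:
  motion:
    - [[0,0,0.02],[0,0,0.02]]
    - [[0.003,0,0.06],[0,0.005,0.04]]
    - [[0.005,0,0.1],[0,0.01,0.045]]
    - [[0.005,0,0.14],[0,0.01,0.045]]
    - [[0.005,0,0.18],[0,0.01,0.045]]
    - [[0.005,0,0.21],[0,0.01,0.045]]
    - [[0.005,0,0.224],[0,0.01,0.045]]
    - [[0.005,0,0.224],[0,0.01,0.045]]

```text
time: 10.15
tcp_pos: [611.3, 129.9, 149.4]
orientation: [[0.991, 0.135, 0.006], [0.135, -0.991, 0.0], [0.006, 0.001, -1.0]]
wrist_force: [0.4, -0.1, 0.9]
opening: 85.7
gripper_force: 0.0
```

Call:
drive_tool:
  motion:
    - [[0,0,0],[0,0,0]]
    - [[0,0,0],[0,0,0]]
    - [[0,0,0],[0,0,0]]
    - [[0,0,0],[0,0,0]]
    - [[0,0,0],[0,0,0]]
    - [[0,0,0],[0,0,0]]
    - [[0,0,0],[0,0,0]]
    - [[0,0,0],[0,0,0]]
  gripper: 1

```text
time: 10.82
tcp_pos: [612.2, 130.2, 151.7]
orientation: [[0.991, 0.134, 0.009], [0.134, -0.991, 0.001], [0.009, 0.001, -1.0]]
wrist_force: [-1.2, -0.5, 4.4]
opening: 13.4
gripper_force: 59.8
```

```bash
python3 tc.py -88 80 148 0; python3 st.py
```

```text
10.82 q [  18.5   38.4  -51.9   99.    34.7   59.6 -127.8] case p [[-85.7  55.3 151.7]]
 shift [-0.0058 -0.0618  0.0092] turn [ 0.0007 -0.0088  0.0012] mm 25.1 deg 0.5
10.8167 13.440434263585866 59.81108486652374 case F [-1.2 -0.3  4.4] case p [[-85.7  55.3 151.7]] [  19.   38.  -52.   99.   35.   60. -128.]
```

Call:
drive_tool:
  motion:
    - [[0,-0.01,0],[0,0,0]]
    - [[0,-0.02,0],[0,0,0]]
    - [[0,-0.03,0],[0,0,0]]
    - [[0,-0.04,0],[0,0,0]]
    - [[0,-0.05,0],[0,0,0]]
    - [[0,-0.06,0],[0,0,0]]
    - [[0,-0.06,0],[0,0,0]]
    - [[0,-0.06,0],[0,0,0]]

```text
time: 11.48
tcp_pos: [608.8, 154.3, 151.7]
orientation: [[0.991, 0.134, 0.009], [0.134, -0.991, 0.001], [0.009, 0.001, -1.0]]
wrist_force: [-2.1, 0.3, 5.9]
opening: 13.4
gripper_force: 60.1
```

```bash
python3 st.py
```

```text
11.4833 13.42155467967066 60.10093331336975 case F [-2.   0.6  5.9] case p [[-85.8  79.6 151.7]] [  16.   39.  -52.   99.   35.   60. -130.]
```

Call:
drive_tool:
  motion:
    - [[0,-0.003,0],[0,0,0]]
    - [[0,-0.006,0],[0,0,0]]
    - [[0,-0.009,0],[0,0,0]]
    - [[0,-0.012,0],[0,0,0]]
    - [[0,-0.015,0],[0,0,0]]
    - [[0,-0.018,0],[0,0,0]]
    - [[0,-0.018,0],[0,0,0]]
    - [[0,-0.018,0],[0,0,0]]

```text
time: 12.15
tcp_pos: [608.5, 157.1, 151.7]
orientation: [[0.991, 0.131, 0.009], [0.131, -0.991, -0.005], [0.008, 0.006, -1.0]]
wrist_force: [-4.1, -11.1, 11.9]
opening: 13.6
gripper_force: 60.9
```

```bash
python3 st.py
```

```text
12.15 13.567969268690268 60.91321527957916 case F [ -5.5 -10.4  11.9] case p [[-85.8  82.4 151.7]] [  16.   39.  -52.   98.   35.   60. -131.]
```

Call:
drive_tool:
  motion:
    - [[0,0.004,0],[0,0,0]]
    - [[0,0.004,0],[0,0,0]]
    - [[0,0.004,0],[0,0,0]]
    - [[0,0.004,0],[0,0,0]]
    - [[0,0.004,-0.03],[0,0,0]]
    - [[0,0.004,-0.1],[0,0,0]]
    - [[0,0.03,-0.19],[0,0,0]]
    - [[0,0.08,-0.28],[0,0,0]]
  gripper: -1

```text
time: 12.82
tcp_pos: [609.7, 132.5, 265.1]
orientation: [[0.99, 0.139, 0.007], [0.139, -0.99, 0.003], [0.008, -0.002, -1.0]]
wrist_force: [1.8, -0.0, 0.1]
opening: 85.6
gripper_force: 0.0
```

```bash
python3 t.py 448 -373 150 20.8 15
```

```text
12.82 q [  21.5   31.9  -56.4   93.1   28.    69.8 -122.6] p [609.7 132.5 265.1]
 shift [-0.5786  1.1955  0.2809] turn [ 0.0268  0.2415 -0.212 ] mm 543.0 deg 19.3
```

Call:
drive_tool:
  motion:
    - [[-0.03,0.07,0],[0,0.03,-0.03]]
    - [[-0.07,0.16,0],[0.01,0.06,-0.05]]
    - [[-0.11,0.25,0],[0.01,0.09,-0.08]]
    - [[-0.15,0.34,0],[0.01,0.12,-0.11]]
    - [[-0.19,0.43,0],[0.02,0.15,-0.13]]
    - [[-0.23,0.52,0],[0.02,0.18,-0.16]]
    - [[-0.27,0.61,0],[0.02,0.21,-0.19]]
    - [[-0.31,0.7,0],[0.027,0.24,-0.21]]

```text
time: 13.48
tcp_pos: [525.1, -165.7, 263.4]
orientation: [[0.904, 0.351, 0.245], [0.34, -0.937, 0.087], [0.259, 0.005, -0.966]]
wrist_force: [1.4, -0.7, -0.4]
opening: 85.1
gripper_force: 0.0
```

```bash
python3 t.py 448 -373 120 20.8 15
```

```text
13.48 q [ 73.   23.1 -69.8 110.6  20.   48.6 -73.7] p [ 525.1 -165.7  263.4]
 shift [-0.4433  0.4159  0.2542] turn [ 0.0057 -0.0006 -0.0033] mm 263.6 deg 0.4
```

Call:
drive_tool:
  motion:
    - [[-0.06,0.06,0.03],[0,0,0]]
    - [[-0.13,0.12,0.07],[0,0,0]]
    - [[-0.2,0.18,0.11],[0,0,0]]
    - [[-0.27,0.25,0.15],[0,0,0]]
    - [[-0.34,0.32,0.2],[0,0,0]]
    - [[-0.4,0.38,0.24],[0,0,0]]
    - [[-0.43,0.4,0.25],[0,0,0]]
    - [[-0.43,0.4,0.25],[0,0,0]]

```text
time: 14.15
tcp_pos: [446.7, -367.4, 119.3]
orientation: [[0.909, 0.342, 0.239], [0.33, -0.94, 0.088], [0.255, -0.001, -0.967]]
wrist_force: [-1.2, -0.3, -0.5]
opening: 85.4
gripper_force: 0.0
```

```bash
python3 t.py 448 -373 25 20.8 15; python3 - <<'E'
from g import *
c=snap('top','pics/t2.png'); a=cv2.imread('pics/t2.png')[165:285,300:460]; cv2.imwrite('pics/t2c.png',cv2.resize(a,None,fx=4,fy=4,interpolation=cv2.INTER_CUBIC))
E
```

```text
14.15 q [ 83.9  38.5 -58.5 111.2  31.5  41.1 -58.6] p [ 446.7 -367.4  119.3]
 shift [-0.0618  0.0144  0.2275] turn [ 0.0026  0.0036 -0.0133] mm 94.5 deg 0.8
```

View pics/t2c.png

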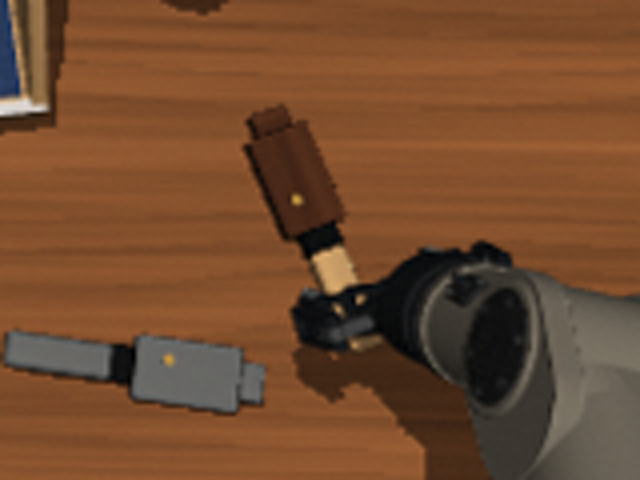

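The open gripper straddles the handle at about (345,315) in the crop, and the decoy at (265,385) is clear. I'll descend and grip.

Call:
drive_tool:
  motion:
    - [[-0.01,0.005,0.04],[0,0,0]]
    - [[-0.02,0.01,0.08],[0,0,0]]
    - [[-0.03,0.014,0.12],[0,0,-0.005]]
    - [[-0.045,0.014,0.16],[0,0,-0.01]]
    - [[-0.055,0.014,0.2],[0,0,-0.013]]
    - [[-0.06,0.014,0.22],[0,0,-0.013]]
    - [[-0.062,0.014,0.228],[0,0,-0.013]]
    - [[-0.062,0.014,0.228],[0,0,-0.013]]

```text
time: 14.87
tcp_pos: [452.4, -368.6, 27.9]
orientation: [[0.9, 0.362, 0.243], [0.351, -0.932, 0.088], [0.258, 0.006, -0.966]]
wrist_force: [-1.1, -0.3, -1.1]
opening: 85.1
gripper_force: 0.0
```

Call:
drive_tool:
  motion:
    - [[0,0,0],[0,0,0]]
    - [[0,0,0],[0,0,0]]
    - [[0,0,0],[0,0,0]]
    - [[0,0,0],[0,0,0]]
    - [[0,0,0],[0,0,0]]
    - [[0,0,0],[0,0,0]]
    - [[0,0,0],[0,0,0]]
    - [[0,0,0],[0,0,0]]
  gripper: 1

```text
time: 15.53
tcp_pos: [451.8, -370.4, 28.1]
orientation: [[0.901, 0.359, 0.243], [0.349, -0.933, 0.086], [0.258, 0.007, -0.966]]
wrist_force: [-1.7, -0.1, 5.9]
opening: 26.4
gripper_force: 59.5
```

```bash
python3 st.py; python3 t.py 448 -373 130 20.8 15
```

```text
15.5333 26.42077620251894 59.485657811164856 case F [-1.7  0.1  5.9] case p [[-311.  -419.7   28.1]] [ 78.  45. -50. 113.  40.  32. -63.]
15.53 q [ 77.6  45.  -50.1 112.8  39.8  32.2 -62.7] p [ 451.8 -370.4   28.1]
 shift [ 0.0549  0.0046 -0.2491] turn [0.0055 0.0007 0.006 ] mm 102.0 deg 0.5
```

Call:
drive_tool:
  motion:
    - [[0.005,0,-0.02],[0,0,0]]
    - [[0.015,0,-0.06],[0,0,0]]
    - [[0.025,0,-0.1],[0,0,0]]
    - [[0.035,0,-0.14],[0,0,0]]
    - [[0.045,0,-0.18],[0,0,0]]
    - [[0.055,0,-0.22],[0,0,0]]
    - [[0.06,0,-0.25],[0,0,0]]
    - [[0.06,0,-0.25],[0,0,0]]

```text
time: 16.2
tcp_pos: [449.5, -370.7, 132.4]
orientation: [[0.9, 0.36, 0.244], [0.35, -0.933, 0.085], [0.259, 0.009, -0.966]]
wrist_force: [1.1, -0.8, -2.0]
opening: 26.5
gripper_force: 58.9
```

```bash
python3 st.py; python3 tc.py -255 -100 140 15
```

```text
16.2 26.458427528116587 58.888646364212036 case F [ 1.  -0.9 -2. ] case p [[-313.3 -419.7  132.4]] [ 85.  38. -60. 110.  31.  42. -57.]
16.2 q [ 84.8  38.  -59.9 110.4  30.9  42.3 -57. ] case p [[-313.3 -419.7  132.4]]
 shift [ 0.3233 -0.743   0.0603] turn [-0.0501 -0.0009  0.219 ] mm 325.0 deg 13.5
```

Call:
drive_tool:
  motion:
    - [[0.02,-0.05,0],[0,0,0.02]]
    - [[0.05,-0.12,0.01],[-0.01,0,0.04]]
    - [[0.08,-0.19,0.01],[-0.01,0,0.06]]
    - [[0.11,-0.26,0.02],[-0.02,0,0.08]]
    - [[0.14,-0.33,0.02],[-0.02,0,0.1]]
    - [[0.17,-0.4,0.03],[-0.03,0,0.12]]
    - [[0.2,-0.46,0.03],[-0.03,0,0.14]]
    - [[0.22,-0.5,0.04],[-0.03,0,0.15]]

```text
time: 16.87
tcp_pos: [459.2, -148.3, 136.0]
orientation: [[0.945, 0.209, 0.25], [0.201, -0.978, 0.058], [0.257, -0.005, -0.966]]
wrist_force: [0.3, 0.6, -2.2]
opening: 26.6
gripper_force: 59.0
```

Call:
drive_tool:
  motion:
    - [[0.03,-0.06,0],[0,0,0.02]]
    - [[0.06,-0.12,0.01],[-0.01,0,0.04]]
    - [[0.09,-0.18,0.01],[-0.015,0,0.05]]
    - [[0.1,-0.22,0.02],[-0.02,0,0.07]]
    - [[0.1,-0.24,0.02],[-0.02,0,0.07]]
    - [[0.1,-0.24,0.02],[-0.02,0,0.07]]
    - [[0.1,-0.24,0.02],[-0.02,0,0.07]]
    - [[0.1,-0.24,0.02],[-0.02,0,0.07]]

```text
time: 17.53
tcp_pos: [479.2, -50.4, 138.6]
orientation: [[0.959, 0.13, 0.254], [0.125, -0.991, 0.036], [0.256, -0.003, -0.967]]
wrist_force: [0.8, 0.4, -1.3]
opening: 26.2
gripper_force: 59.1
```

```bash
python3 st.py; python3 tc.py -130 -100 94 15; python3 - <<'E'
from g import *
for n in('top','side'):
    c=snap(n,f'pics/{n}3.png')
a=cv2.imread('pics/top3.png')[80:280,150:410];b=cv2.imread('pics/side3.png')[60:260,95:355]
cv2.imwrite('pics/c3.png',cv2.resize(np.hstack([a,b]),None,fx=1.53,fy=1.53,interpolation=cv2.INTER_CUBIC))
E
```

```text
17.5333 26.210802174247934 59.06011641025543 case F [ 0.9  0.3 -1.3] case p [[-241.4 -106.2  138.6]] [  46.   20.  -52.  128.   32.   28. -112.]
17.53 q [  46.    20.   -52.4  128.    32.    27.9 -112.2] case p [[-241.4 -106.2  138.6]]
 shift [ 0.2405 -0.0157  0.1791] turn [-0.0022  0.0027 -0.0028] mm 120.1 deg 0.3
```

View pics/c3.png

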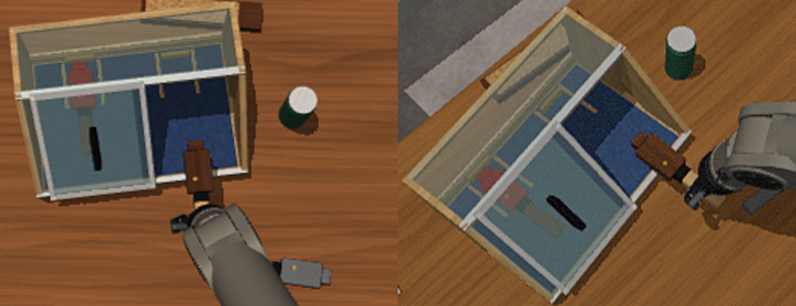

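Top crop (left): the door is open and the knife is held straight, with its tip at about (199,142), just over the opening. In the side crop nothing is touching. Next I move in diagonally over the sill.

Call:
drive_tool:
  motion:
    - [[0.03,-0.005,0.02],[0,0,0]]
    - [[0.06,-0.01,0.045],[0,0,0]]
    - [[0.1,-0.015,0.075],[0,0,0]]
    - [[0.14,-0.016,0.105],[0,0,0]]
    - [[0.18,-0.016,0.135],[0,0,0]]
    - [[0.22,-0.016,0.165],[0,0,0]]
    - [[0.24,-0.016,0.18],[0,0,0]]
    - [[0.24,-0.016,0.18],[0,0,0]]

```text
time: 18.3
tcp_pos: [590.6, -28.2, 93.5]
orientation: [[0.958, 0.131, 0.255], [0.125, -0.991, 0.038], [0.257, -0.004, -0.966]]
wrist_force: [0.9, -0.1, -1.3]
opening: 26.4
gripper_force: 59.0
```

```bash
python3 st.py; python3 tc.py -50 -100 94 15; python3 - <<'E'
from g import *
T=np.load('top.npy',allow_pickle=True).item()
p=ray(T,np.array([199,143])/1.53+[150,80],134.6);print('tip case',Winv(C,p).round(1),'(TCP then -241.4,-106.2)')
for n,s,off in(('top',(80,280,150,410),0),('side',(60,260,95,355),0)):
    c=snap(n,f'pics/{n}4.png')
a=cv2.imread('pics/top4.png')[100:210,210:340];cv2.imwrite('pics/c4.png',cv2.resize(a,None,fx=5,fy=5,interpolation=cv2.INTER_CUBIC))
E
```

```text
18.3 26.42067286584248 59.02907073497772 case F [ 0.8 -0.2 -1.3] case p [[-128.1  -98.9   93.5]] [  31.   32.  -42.  116.   43.   30. -122.]
18.3 q [  31.2   31.9  -42.3  116.5   42.5   29.8 -122. ] case p [[-128.1  -98.9   93.5]]
 shift [0.1889 0.0022 0.049 ] turn [-0.0036  0.0013 -0.0029] mm 78.1 deg 0.3
tip case [[-100.1 -117.8  134.6]] (TCP then -241.4,-106.2)
```

View pics/c4.png

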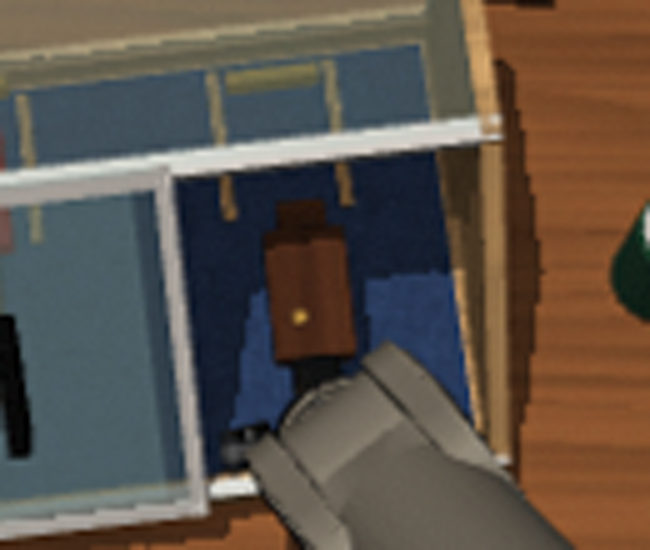

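```bash
python3 - <<'E'
from g import *
T=np.load('top.npy',allow_pickle=True).item()
for u in([302,203],[265,238],[343,227],[276,358],[355,352]):
    print(u,Winv(C,ray(T,np.array(u)/5+[210,100]-.3,89.5)).round(1))
E
```

```text
[302, 203] [[  17.2 -104.5   89.5]]
[265, 238] [[ -2.3 -79.2  89.5]]
[343, 227] [[  -1.  -127.6   89.5]]
[276, 358] [[-78.1 -76.7  89.5]]
[355, 352] [[ -80.  -124.9   89.5]]
```

Call:
drive_tool:
  motion:
    - [[0.02,0,0.005],[0,0,0]]
    - [[0.05,0,0.012],[0,0,-0.01]]
    - [[0.08,0,0.02],[0,0,-0.02]]
    - [[0.11,0,0.028],[0,0,-0.025]]
    - [[0.14,0,0.036],[0,0,-0.025]]
    - [[0.17,0,0.044],[0,0,-0.025]]
    - [[0.185,0,0.048],[0,0,-0.025]]
    - [[0.185,0,0.048],[0,0,-0.025]]

```text
time: 19.07
tcp_pos: [666.2, -17.6, 95.4]
orientation: [[0.954, 0.156, 0.256], [0.152, -0.988, 0.037], [0.259, 0.003, -0.966]]
wrist_force: [-0.1, 1.0, -0.9]
opening: 26.4
gripper_force: 59.1
```

```bash
python3 st.py; python3 tc.py -50 -100 50 15
```

```text
19.0667 26.423399656922058 59.101184606552124 case F [-0.   1.  -0.9] case p [[-51.7 -98.5  95.4]] [  28.   38.  -42.  106.   43.   35. -119.]
19.07 q [  28.    37.5  -42.1  106.5   42.6   35.3 -118.9] case p [[-51.7 -98.5  95.4]]
 shift [-0.0253  0.0036  0.1107] turn [-0.0029 -0.0001  0.0232] mm 45.4 deg 1.4
```

Call:
drive_tool:
  motion:
    - [[-0.004,0,0.015],[0,0,0]]
    - [[-0.008,0,0.03],[0,0,0]]
    - [[-0.012,0,0.045],[0,0,0]]
    - [[-0.016,0,0.06],[0,0,0]]
    - [[-0.02,0,0.075],[0,0,0]]
    - [[-0.024,0,0.09],[0,0,0]]
    - [[-0.028,0,0.105],[0,0,0]]
    - [[-0.029,0,0.11],[0,0,0]]

```text
time: 19.73
tcp_pos: [664.6, -17.8, 48.1]
orientation: [[0.955, 0.157, 0.253], [0.153, -0.988, 0.037], [0.256, 0.004, -0.967]]
wrist_force: [-12.2, -2.2, 19.5]
opening: 26.5
gripper_force: 61.8
```

Call:
drive_tool:
  motion:
    - [[0,0,0],[0,0,0]]
    - [[0,0,0],[0,0,0]]
    - [[0,0,0],[0,0,0]]
    - [[0,0,0],[0,0,0]]
    - [[0,0,0],[0,0,0]]
    - [[0,0,0],[0,0,0]]
    - [[0,0,0],[0,0,0]]
    - [[0,0,0],[0,0,0]]

```text
time: 20.4
tcp_pos: [665.2, -17.8, 49.3]
orientation: [[0.954, 0.157, 0.255], [0.152, -0.988, 0.037], [0.257, 0.004, -0.966]]
wrist_force: [-0.5, -1.3, -1.1]
opening: 26.8
gripper_force: 59.2
```

```bash
python3 st.py; python3 - <<'E'
from g import *
for n in('top','side'): snap(n,f'pics/{n}5.png')
a=cv2.imread('pics/top5.png')[95:205,215:325];b=cv2.imread('pics/side5.png')[90:200,160:270]
cv2.imwrite('pics/c5.png',cv2.resize(np.hstack([a,b]),None,fx=3.6,fy=3.6,interpolation=cv2.INTER_CUBIC))
E
```

```text
20.4 26.765369561005546 59.15009558200836 case F [-0.7 -1.2 -1.1] case p [[-52.7 -98.5  49.3]] [  25.   41.  -38.  108.   47.   31. -123.]
```

View pics/c5.png

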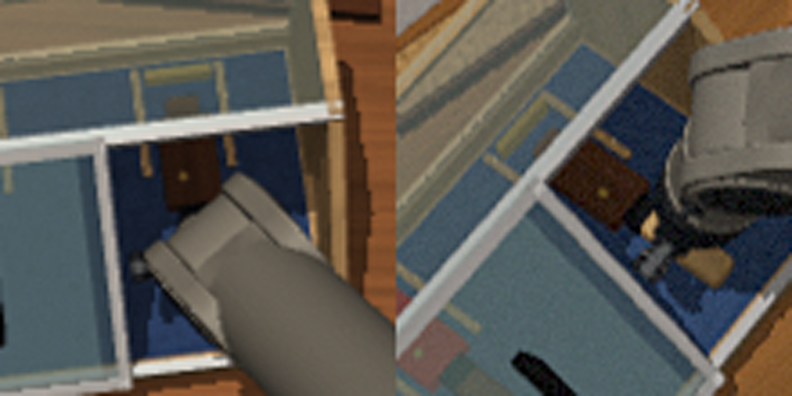

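Call:
drive_tool:
  motion:
    - [[0.0024,0,0.0006],[0,0,0]]
    - [[0.0048,0,0.0013],[0,0,0]]
    - [[0.0072,0,0.0019],[0,0,0]]
    - [[0.0097,0,0.0026],[0,0,0]]
    - [[0.0121,0,0.0032],[0,0,0]]
    - [[0.0145,0,0.0039],[0,0,0]]
    - [[0.0169,0,0.0045],[0,0,0]]
    - [[0.0193,0,0.0052],[0,0,0]]

```text
time: 21.17
tcp_pos: [673.2, -16.6, 49.2]
orientation: [[0.954, 0.157, 0.255], [0.152, -0.988, 0.037], [0.257, 0.004, -0.966]]
wrist_force: [-0.4, 0.6, -2.4]
opening: 26.4
gripper_force: 59.2
```

```bash
python3 st.py
```

```text
21.1667 26.40928996326603 59.15089666843414 case F [-0.4  0.6 -2.4] case p [[-44.6 -98.3  49.2]] [  25.   41.  -38.  106.   47.   32. -122.]
```

Call:
drive_tool:
  motion:
    - [[0.0012,0,0.0003],[0,0,0]]
    - [[0.0024,0,0.0006],[0,0,0]]
    - [[0.0036,0,0.001],[0,0,0]]
    - [[0.0048,0,0.0013],[0,0,0]]
    - [[0.006,0,0.0016],[0,0,0]]
    - [[0.0072,0,0.0019],[0,0,0]]
    - [[0.0084,0,0.0022],[0,0,0]]
    - [[0.0097,0,0.0026],[0,0,0]]

```text
time: 21.83
tcp_pos: [677.1, -15.9, 49.2]
orientation: [[0.954, 0.157, 0.255], [0.153, -0.988, 0.037], [0.257, 0.004, -0.966]]
wrist_force: [-0.9, 0.3, -2.0]
opening: 26.6
gripper_force: 59.1
```

Call:
drive_tool:
  motion:
    - [[0.0008,0,0.0002],[0,0,0]]
    - [[0.0016,0,0.0004],[0,0,0]]
    - [[0.0024,0,0.0006],[0,0,0]]
    - [[0.0032,0,0.0008],[0,0,0]]
    - [[0.004,0,0.001],[0,0,0]]
    - [[0.0048,0,0.0013],[0,0,0]]
    - [[0.0054,0,0.0014],[0,0,0]]
    - [[0.006,0,0.0016],[0,0,0]]

```text
time: 22.5
tcp_pos: [679.5, -15.5, 49.1]
orientation: [[0.954, 0.157, 0.255], [0.153, -0.988, 0.037], [0.257, 0.004, -0.966]]
wrist_force: [-0.2, -0.5, -2.4]
opening: 26.6
gripper_force: 59.1
```

```bash
python3 st.py
```

```text
22.5 26.561777011473353 59.148815274238586 case F [-0.3 -0.5 -2.4] case p [[-38.2 -98.1  49.1]] [  25.   42.  -38.  106.   47.   32. -122.]
```

Call:
drive_tool:
  motion:
    - [[0.0006,0,0.0002],[0,0,0]]
    - [[0.0012,0,0.0003],[0,0,0]]
    - [[0.0018,0,0.0005],[0,0,0]]
    - [[0.0024,0,0.0006],[0,0,0]]
    - [[0.003,0,0.0008],[0,0,0]]
    - [[0.0036,0,0.001],[0,0,0]]
    - [[0.0042,0,0.0011],[0,0,0]]
    - [[0.0048,0,0.0013],[0,0,0]]

```text
time: 23.17
tcp_pos: [681.5, -15.2, 49.2]
orientation: [[0.954, 0.157, 0.255], [0.153, -0.988, 0.037], [0.257, 0.004, -0.966]]
wrist_force: [0.1, 0.7, -1.9]
opening: 26.6
gripper_force: 59.1
```

```bash
python3 st.py
```

```text
23.1667 26.570187999124876 59.14991497993469 case F [ 0.2  0.6 -1.9] case p [[-36.2 -98.1  49.2]] [  25.   42.  -38.  105.   47.   32. -122.]
```

Call:
drive_tool:
  motion:
    - [[0.0006,0,0.0002],[0,0,0]]
    - [[0.0012,0,0.0003],[0,0,0]]
    - [[0.0018,0,0.0005],[0,0,0]]
    - [[0.0024,0,0.0006],[0,0,0]]
    - [[0.003,0,0.0008],[0,0,0]]
    - [[0.0036,0,0.001],[0,0,0]]
    - [[0.0042,0,0.0011],[0,0,0]]
    - [[0.0048,0,0.0013],[0,0,0]]

```text
time: 23.83
tcp_pos: [683.5, -14.9, 49.1]
orientation: [[0.954, 0.157, 0.255], [0.152, -0.988, 0.037], [0.257, 0.004, -0.966]]
wrist_force: [-0.4, 0.4, -1.6]
opening: 26.4
gripper_force: 59.1
```

```bash
python3 st.py
```

```text
23.8333 26.433365212273802 59.14922118186951 case F [-0.4  0.4 -1.6] case p [[-34.2 -98.   49.1]] [  25.   42.  -38.  105.   47.   32. -122.]
```

Call:
drive_tool:
  motion:
    - [[0.0006,0,0.0002],[0,0,0]]
    - [[0.0012,0,0.0003],[0,0,0]]
    - [[0.0018,0,0.0005],[0,0,0]]
    - [[0.0024,0,0.0006],[0,0,0]]
    - [[0.003,0,0.0008],[0,0,0]]
    - [[0.0036,0,0.001],[0,0,0]]
    - [[0.0042,0,0.0011],[0,0,0]]
    - [[0.0048,0,0.0013],[0,0,0]]

```text
time: 24.5
tcp_pos: [685.0, -14.7, 48.9]
orientation: [[0.954, 0.157, 0.254], [0.153, -0.988, 0.037], [0.256, 0.004, -0.967]]
wrist_force: [-1.9, -1.2, -1.1]
opening: 26.2
gripper_force: 59.2
```

```bash
python3 st.py;  python3 - <<'E'
from g import *
for n in('top','side'): snap(n,f'pics/{n}6.png')
T=np.load('top.npy',allow_pickle=True).item();S=np.load('side.npy',allow_pickle=True).item()
a=cv2.imread('pics/top6.png')[100:150,240:300];b=cv2.imread('pics/side6.png')[110:160,180:240]
cv2.imwrite('pics/c6.png',cv2.resize(np.hstack([a,b]),None,fx=6.6,fy=6.6,interpolation=cv2.INTER_CUBIC))
for x in (98,108,112,116,120):
    print(x,((proj(T,W(C,[x,-100,42.]))-[240,100])*6.6).round(),((proj(T,W(C,[x,-100,44.]))-[240,100])*6.6).round(),((proj(S,W(C,[x,-100,42.]))-[180,110])*6.6+[396,0]).round())
E
```

```text
24.5 26.163471087482808 59.21216905117035 case F [-2.  -0.9 -1.1] case p [[-32.7 -98.   48.9]] [  24.   42.  -38.  105.   47.   33. -122.]
98 [[165. 137.]] [[166. 135.]] [[529. 115.]]
108 [[163. 117.]] [[163. 116.]] [[512. 103.]]
112 [[162. 109.]] [[162. 108.]] [[506.  98.]]
116 [[161. 101.]] [[161. 100.]] [[499.  94.]]
120 [[160.  94.]] [[160.  92.]] [[493.  89.]]
```

View pics/c6.png

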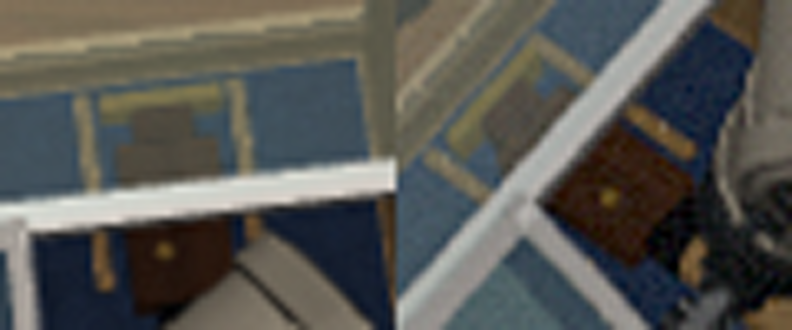

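The crop shows the sheath tip at about (165,108), reaching the brass stop between the rails, and a force of about -2 N is starting to show. A slightly further push.

Call:
drive_tool:
  motion:
    - [[0.0003,0,0.0001],[0,0,0]]
    - [[0.0006,0,0.0002],[0,0,0]]
    - [[0.0009,0,0.0003],[0,0,0]]
    - [[0.0012,0,0.0003],[0,0,0]]
    - [[0.0015,0,0.0004],[0,0,0]]
    - [[0.0018,0,0.0005],[0,0,0]]
    - [[0.0018,0,0.0005],[0,0,0]]
    - [[0.0018,0,0.0005],[0,0,0]]

```text
time: 25.27
tcp_pos: [685.0, -14.7, 48.5]
orientation: [[0.955, 0.157, 0.253], [0.153, -0.988, 0.036], [0.255, 0.004, -0.967]]
wrist_force: [-5.4, -0.4, 0.3]
opening: 26.4
gripper_force: 59.4
```

```bash
python3 st.py
```

```text
25.2667 26.437773334545206 59.35947597026825 case F [-5.4  0.4  0.3] case p [[-32.7 -98.   48.5]] [  24.   42.  -38.  105.   46.   33. -122.]
```

Call:
drive_tool:
  motion:
    - [[0,0,0],[0,0,0]]
    - [[0,0,0],[0,0,0]]
    - [[0,0,0],[0,0,0]]
    - [[0,0,0],[0,0,0]]
    - [[0,0,0],[0,0,0]]
    - [[0,0,0],[0,0,0]]
    - [[0,0,0],[0,0,0]]
    - [[0,0,0],[0,0,0]]
  gripper: -1

```text
time: 25.93
tcp_pos: [686.3, -14.5, 49.2]
orientation: [[0.954, 0.157, 0.255], [0.152, -0.988, 0.037], [0.258, 0.004, -0.966]]
wrist_force: [-0.3, 0.6, 1.0]
opening: 85.4
gripper_force: 0.0
```

```bash
python3 st.py; python3 tc.py -130 -100 140 15
```

```text
25.9333 85.43347901079461 0.0 case F [-0.2  0.6  1. ] case p [[-31.4 -98.   49.2]] [  24.   42.  -38.  105.   47.   33. -122.]
25.93 q [  24.4   42.   -38.3  104.7   46.5   32.6 -121.9] case p [[-31.4 -98.   49.2]]
 shift [-1.797e-01 -2.000e-04 -2.828e-01] turn [-0.0028  0.0011  0.0236] mm 134.0 deg 1.4
```

Call:
drive_tool:
  motion:
    - [[0,0,-0.02],[0,0,0]]
    - [[-0.01,0,-0.05],[0,0,0]]
    - [[-0.04,0,-0.09],[0,0,0]]
    - [[-0.08,0,-0.14],[0,0,0]]
    - [[-0.12,0,-0.2],[0,0,0]]
    - [[-0.16,0,-0.26],[0,0,0]]
    - [[-0.2,0,-0.33],[0,0,0]]
    - [[-0.24,0,-0.4],[0,0,0]]

```text
time: 26.6
tcp_pos: [552.0, -35.0, 180.3]
orientation: [[0.954, 0.158, 0.254], [0.153, -0.988, 0.036], [0.257, 0.005, -0.966]]
wrist_force: [0.8, -0.1, 0.6]
opening: 85.0
gripper_force: 0.0
```

```bash
python3 st.py; python3 tc.py -92 82 250 0; python3 - <<'E'
from g import *
snap('top','pics/top7.png');T=np.load('top.npy',allow_pickle=True).item()
a=cv2.imread('pics/top7.png')[95:205,215:325]
cv2.imwrite('pics/c7.png',cv2.resize(a,None,fx=5,fy=5,interpolation=cv2.INTER_CUBIC))
E
```

```text
26.6 85.02753099694003 0.0 case F [ 0.8 -0.2  0.6] case p [[-167.2 -100.5  180.3]] [  43.   23.  -53.  118.   31.   37. -110.]
26.6 q [  42.7   22.9  -53.5  117.5   30.6   36.7 -109.8] case p [[-167.2 -100.5  180.3]]
 shift [ 0.2381 -0.4505 -0.1194] turn [ 0.0013 -0.2481  0.0246] mm 209.3 deg 15.0
```

View pics/c7.png

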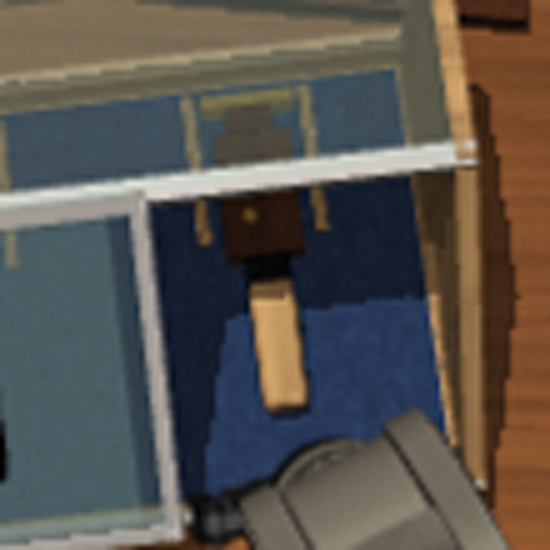

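Crop: knife flat between the rails, tip against the stop at about (262,105), butt at (285,405), free of the gripper. Now the door.

Call:
drive_tool:
  motion:
    - [[0,-0.02,-0.08],[0,0,0]]
    - [[0.02,-0.06,-0.12],[0,-0.04,0.01]]
    - [[0.06,-0.14,-0.12],[0,-0.08,0.02]]
    - [[0.1,-0.22,-0.12],[0,-0.12,0.024]]
    - [[0.14,-0.3,-0.12],[0,-0.16,0.024]]
    - [[0.19,-0.38,-0.12],[0,-0.21,0.024]]
    - [[0.23,-0.44,-0.12],[0,-0.25,0.024]]
    - [[0.24,-0.45,-0.12],[0,-0.25,0.024]]

```text
time: 27.32
tcp_pos: [605.7, 162.4, 251.4]
orientation: [[0.99, 0.138, -0.001], [0.138, -0.99, 0.005], [-0.0, -0.005, -1.0]]
wrist_force: [0.4, 0.5, 0.8]
opening: 85.3
gripper_force: 0.0
```

```bash
python3 tc.py -87 82 148 0
```

```text
27.32 q [  16.9   32.2  -53.5   93.3   27.1   68.5 -124.6] case p [[-87.8  88.  251.4]]
 shift [0.002  0.0161 0.2585] turn [-0.0044  0.0001  0.0056] mm 103.6 deg 0.4
```

Call:
drive_tool:
  motion:
    - [[0,0.005,0.03],[0,0,0]]
    - [[0,0.01,0.07],[0,0,0]]
    - [[0,0.015,0.11],[0,0,0]]
    - [[0.002,0.016,0.15],[0,0,0]]
    - [[0.002,0.016,0.19],[0,0,0]]
    - [[0.002,0.016,0.23],[0,0,0]]
    - [[0.002,0.016,0.258],[0,0,0.005]]
    - [[0.002,0.016,0.258],[0,0,0.005]]

```text
time: 27.98
tcp_pos: [604.7, 147.5, 143.3]
orientation: [[0.992, 0.126, -0.005], [0.126, -0.992, -0.002], [-0.006, 0.002, -1.0]]
wrist_force: [0.5, -0.5, -1.1]
opening: 85.7
gripper_force: 0.0
```

Call:
drive_tool:
  motion:
    - [[0,0,0],[0,0,0]]
    - [[0,0,0],[0,0,0]]
    - [[0,0,0],[0,0,0]]
    - [[0,0,0],[0,0,0]]
    - [[0,0,0],[0,0,0]]
    - [[0,0,0],[0,0,0]]
    - [[0,0,0],[0,0,0]]
    - [[0,0,0],[0,0,0]]
  gripper: 1

```text
time: 28.65
tcp_pos: [606.8, 150.7, 147.4]
orientation: [[0.992, 0.129, 0.0], [0.129, -0.992, 0.001], [0.0, -0.001, -1.0]]
wrist_force: [-1.9, 2.4, 6.0]
opening: 13.0
gripper_force: 59.7
```

```bash
python3 st.py; python3 tc.py -87 -98 149 0
```

```text
28.65 12.993413847515182 59.65593338012695 case F [-1.5  2.7  6. ] case p [[-88.3  76.3 147.4]] [  15.   38.  -49.   99.   33.   59. -129.]
28.65 q [  15.1   37.9  -49.5   98.9   33.    58.8 -128.7] case p [[-88.3  76.3 147.4]]
 shift [ 0.005   0.4357 -0.0044] turn [-0.0009 -0.0004 -0.0037] mm 174.3 deg 0.2
```

Call:
drive_tool:
  motion:
    - [[0,0.01,0],[0,0,0]]
    - [[0,0.03,0],[0,0,0]]
    - [[0.001,0.06,0],[0,0,0]]
    - [[0.001,0.09,0],[0,0,0]]
    - [[0.002,0.12,0],[0,0,0]]
    - [[0.002,0.15,0],[0,0,0]]
    - [[0.002,0.18,0],[0,0,0]]
    - [[0.002,0.21,0],[0,0,0]]

```text
time: 29.32
tcp_pos: [618.3, 66.6, 147.4]
orientation: [[0.992, 0.128, 0.0], [0.128, -0.992, 0.001], [0.0, -0.001, -1.0]]
wrist_force: [-0.5, 3.5, 7.4]
opening: 13.6
gripper_force: 59.9
```

Call:
drive_tool:
  motion:
    - [[0,0.03,0],[0,0,0]]
    - [[0,0.06,0],[0,0,0]]
    - [[0.001,0.09,0],[0,0,0]]
    - [[0.001,0.12,0],[0,0,0]]
    - [[0.002,0.15,0],[0,0,0]]
    - [[0.002,0.18,0],[0,0,0]]
    - [[0.002,0.2,0],[0,0,0]]
    - [[0.002,0.21,0],[0,0,0]]

```text
time: 29.98
tcp_pos: [629.9, -18.2, 147.4]
orientation: [[0.992, 0.126, -0.0], [0.126, -0.992, -0.001], [-0.0, 0.001, -1.0]]
wrist_force: [-1.6, 3.1, 8.9]
opening: 13.2
gripper_force: 60.2
```

```bash
python3 st.py
```

```text
29.9833 13.178676572022663 60.21326780319214 case F [-1.1  3.3  8.9] case p [[-87.8 -94.2 147.4]] [  30.   38.  -49.   98.   33.   59. -113.]
```

Call:
drive_tool:
  motion:
    - [[0,0.005,0],[0,0,0]]
    - [[0,0.01,0],[0,0,0]]
    - [[0,0.015,0],[0,0,0]]
    - [[0,0.019,0],[0,0,0]]
    - [[0,0.022,0],[0,0,0]]
    - [[0,0.025,0],[0,0,0]]
    - [[0,0.027,0],[0,0,0]]
    - [[0,0.027,0],[0,0,0]]

```text
time: 30.65
tcp_pos: [631.1, -26.7, 147.4]
orientation: [[0.992, 0.128, -0.0], [0.128, -0.992, 0.001], [0.0, -0.001, -1.0]]
wrist_force: [-0.8, 3.9, 7.2]
opening: 13.4
gripper_force: 59.9
```

```bash
python3 st.py
```

```text
30.65 13.375584474797833 59.92313861846924 case F [-0.3  4.   7.2] case p [[ -87.7 -102.7  147.4]] [  31.   38.  -49.   98.   33.   59. -112.]
```

Force is still only track friction, so push on until the end stop is felt.

Call:
drive_tool:
  motion:
    - [[0,0.0025,0],[0,0,0]]
    - [[0,0.005,0],[0,0,0]]
    - [[0,0.0075,0],[0,0,0]]
    - [[0,0.01,0],[0,0,0]]
    - [[0,0.0125,0],[0,0,0]]
    - [[0,0.015,0],[0,0,0]]
    - [[0,0.015,0],[0,0,0]]
    - [[0,0.015,0],[0,0,0]]

```text
time: 31.32
tcp_pos: [631.1, -26.7, 147.4]
orientation: [[0.991, 0.133, -0.001], [0.133, -0.991, 0.008], [0.0, -0.008, -1.0]]
wrist_force: [-2.0, 17.1, 5.1]
opening: 13.2
gripper_force: 59.5
```

```bash
python3 st.py
```

```text
31.3167 13.21521153459635 59.47062849998474 case F [ 0.3 17.2  5.1] case p [[ -87.8 -102.8  147.4]] [  31.   38.  -49.   98.   33.   59. -111.]
```

Call:
drive_tool:
  motion:
    - [[0,0,0],[0,0,0]]
    - [[0,0,0],[0,0,0]]
    - [[0,0,0],[0,0,0]]
    - [[0,-0.01,0],[0,0,0]]
    - [[0,-0.01,0],[0,0,0]]
    - [[0,-0.01,-0.02],[0,0,0]]
    - [[0,-0.01,-0.06],[0,0,0]]
    - [[0,-0.01,-0.12],[0,0,0]]
  gripper: -1

```text
time: 31.98
tcp_pos: [630.1, -30.2, 194.3]
orientation: [[0.992, 0.127, -0.004], [0.127, -0.992, -0.001], [-0.004, 0.0, -1.0]]
wrist_force: [-0.3, -0.8, 0.3]
opening: 85.4
gripper_force: 0.0
```

Call:
drive_tool:
  motion:
    - [[-0.03,0,-0.08],[0,0,0]]
    - [[-0.08,0,-0.15],[0,0,0]]
    - [[-0.14,0.05,-0.2],[0,0,0]]
    - [[-0.2,0.1,-0.22],[0,0,0]]
    - [[-0.25,0.15,-0.22],[0,0,0]]
    - [[-0.25,0.2,-0.22],[0,0,0]]
    - [[-0.25,0.22,-0.22],[0,0,0]]
    - [[-0.25,0.22,-0.22],[0,0,0]]

```text
time: 32.65
tcp_pos: [543.6, -132.2, 283.6]
orientation: [[0.992, 0.123, -0.0], [0.123, -0.992, -0.002], [-0.0, 0.002, -1.0]]
wrist_force: [-0.2, 0.1, -0.1]
opening: 85.2
gripper_force: 0.0
```

```bash
python3 st.py; python3 - <<'E'
from g import *
snap('top','pics/top8.png')
a=cv2.imread('pics/top8.png')[75:265,150:405]
cv2.imwrite('pics/c8.png',cv2.resize(a,None,fx=3.1,fy=3.1,interpolation=cv2.INTER_CUBIC))
T=np.load('top.npy',allow_pickle=True).item()
print((proj(T,W(C,[[-89.5,-102.6,146.4],[-91.5,-101.5,32]]))-[150,75])*3.1)
E
```

```text
32.65 85.19548839996115 0.0 case F [-0.2  0.2 -0.1] case p [[-188.5 -195.8  283.6]] [ 51.  24. -56. 100.  21.  67. -94.]
[[386.45921433 293.39484275]
 [380.6338733  321.33437884]]
```

View pics/c8.png

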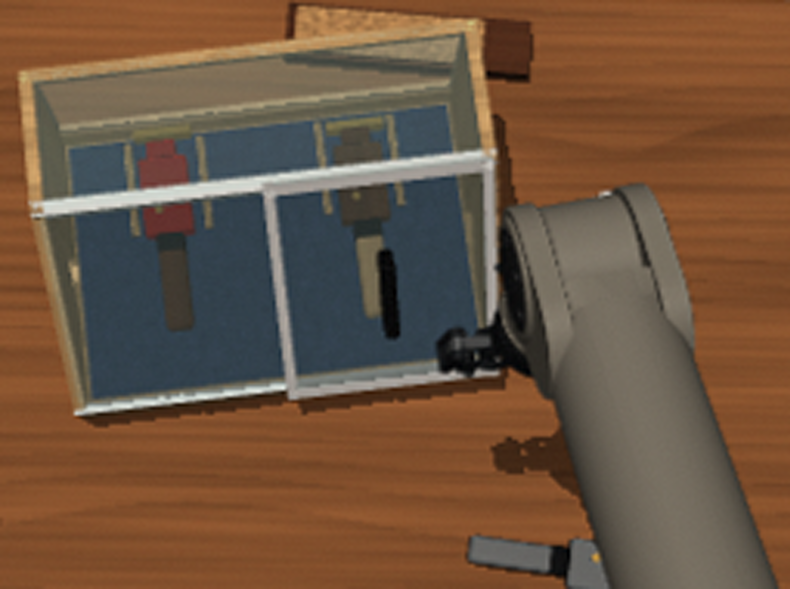

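The door is fully shut, with its right edge at the case wall at about (490,370) and the pull at (388,295). The knife lies in the berth with its tip at the stop, at about (357,130), and the arm is clear.

```bash
python3 -c "
from bench import arm
print(arm.sign_off())"
```

```text
the job is handed in; nothing more can be done
None
```

I handed the job in at about 33 s of the 67 s allowed: the knife is in the right-hand berth with its tip against the brass stop, let go, and the door is shut to its end stop; no verdict came back.

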